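Bring a stone box under the daylight lamp

ROBOT

A 6-joint arm with a two-finger parallel gripper is mounted at the origin on a cart in front of the work surface, level with it; the furniture and walls round the work are solid. World frame = base frame: x ahead of the robot, y to its left, z up, the work surface at z = 0. Lengths are in m, angles in degrees, forces in N, time in s.
With the tool pointing down it reaches from about 0.375 to 0.9 m from the base axis. Payload 3.1 kg.
Tool frame: the origin (TCP) lies at the very end of the fingers, on their centre line; the grasp point (between the pads) lies 19 mm behind it; z points along the fingers, y is the line along which they close (so a half turn about z gives the same grasp; the last joint's range is limited). The gripper opens to 87 mm and grips with 3 to 60 N. Pads are 19 mm wide; open, the fingers measure 117 mm over their backs; the gripper's body (75 mm by 190 mm) begins 51 mm behind the grasp point.
Start: joints at [-80.472, 30.224, 82.088, -0, 67.689, -10.227], TCP at [0.211, -0.588, 0.223] pointing down, gripper open.
Joint ranges: [-176.69, 176.69], [-43.24, 126.21], [12.49, 139.97], [-82, 262], [0, 151.66], [-163.58, 163.58]. Speed limits (degrees/s): [159.86, 159.86, 180, 180, 180, 180].

INTERFACE

Orientations are given as a 3x3 rotation matrix whose columns are the frame's x, y, z axes.
In Python, from rig import bot gives the robot as it stands.
- The arm moves only by the tool move_arm, never from a script. Its argument "increments" is a list of rows, each an object with "xyz": the shift along the tool's x, y, z in mm, a list of three; "roll": the turn about the tool's z in rad; "grip": the opening in per cent of the stroke, from 0 (shut) to 100 (fully open). A call has 1 to 5 rows; each row shifts and turns the commanded pose from where the row before left it, along the tool's axes as they then stand; what a row does not reach is not made up. A row lasts 1/12 s, in which the tool goes at most 41.7 mm and 7.16 degrees, less where a joint would pass 70% of its speed; a pose out of reach is approached as far as the arm can. A call is refused whole if a number of a shift passes 41.7 or a number of a turn 0.125, either way. A call with a gripper value outside its range is refused whole. The fingers move at their own pace and stop on an object; the grip force is fixed at half the most. Time passes only in rows, so rows that do not move let the fingers close. It gives the time, the measured TCP pose, the force, the opening and the grip force at its end, in the units of the state.
- bot.read_state(): the state, without advancing time (a new reading comes with each control period).
- bot.capture(name): name is "side" or "top" or "wrist"; returns (picture, depth): 400x640x3 uint8, red, green, blue; 400x640 float32, m along the optical axis (not along the pixel's ray), 0 where there is no reading.
- bot.camera_model(name): a dict with "intrinsics" (3x3 intrinsics, pixels), "D" ([k1, k2, p1, p2, k3] as OpenCV has them; the pictures are not rectified), "rvec" (rotation vector, rad) and "tvec" (3), from world to camera coordinates, as OpenCV has them; the wrist camera has in their place "tool_from_camera" (4x4, takes a point from camera to tool coordinates, whose origin is the TCP and whose axes are the flange's). Camera axes: x right, y down, z forward; pixel columns grow to the right and rows downward; lengths in m; the calibration is good to about 2 mm. A picture is of the moment at which its call begins: read the wrist's pose just before it. camera_model takes no time and is no camera call.
- bot.hand_in(): hands the job in; it is judged then, once.
Trained networks look in the newest picture that a camera, given by its name, has taken for a name from the list of things; names that differ only in an ending like _2 or _b are one class to them, and where a whole thing is asked for, a point or a joint stands for the part that bears it (a point fixed in the world has none). Each returns a list of dicts, best first, with "conf" (0 to 1); they miss things now and then, are a little off and sometimes report something else, mostly with a low value. They report only what shows in the picture. A call takes as long as a camera call. They do not tell look-alikes from the thing itself.
- bot.spot_in(label, camera): "at" ([x, y, z] in m, in the coordinates of the camera as it stood for that picture, good to about 4 mm: the middle of the surface that is visible of it).
- bot.trace(label, camera): "mask" (400x640 bool, what is visible of it).
The state is a dict: "time_s": time; "joint_positions": joint angles; "qvel": joint speeds; "tau": joint torques, N m; "position": TCP position; "tcp_rot": TCP orientation; "force": force on the tool from outside, world axes, zero at the start; "moment": the same for the moment, N m; "opening": opening from 0.0 (shut) to 1.0 (fully open); "grasp_force": force on a finger pad.
Only numpy, scipy, OpenCV 4.12 (cv2) and the standard library are available. Lean on these libraries where they do the work, as an engineer would, in place of code of your own. Each camera call takes 0.05 s, during which the arm holds its last target. There are 200 camera calls.

TASK

Put the clear stone box that lies loose on the bench into the empty seat of the viewing turntable, keeping it level, so that it lies flat and fully home between the seat's low rails. Push the turntable gently round by its wooden handle until that seat stands under the lamp, in line with the index pointer, without knocking the lamp head out of place. Then swing the locking pawl fully into the notch of the ring so that the table cannot drift, and let go of everything.

Things in the scene. Friction and masses are not known exactly. Their poses are not given: they have to be found in the camera images.
- stone_box: The loose clear plastic stone box with closed lid, 49 x 67 x 22 mm high, about 60 g, lying flat on the bench left of the turntable. Origin: centre of its underside; x along the 49 mm side (grip it across this side, near the top), y along the 67 mm side, z up. Two boxes like it already sit fixed in the turntable's other seats.
- stage: The viewing turntable's fixed grey round foot, 248 mm across, with an ear at the front left that carries the locking pawl, and a small steel index pointer at the rim on the far side (its tip 112 mm from the axis, its top 37 mm above the bench). Origin: on the turning axis at bench height; x points from the axis to the index pointer, z up.
- daylight_lamp: White folding lamp on the bench right of the turntable. Origin: underside of its 100 x 108 mm foot, below the column (30 mm in x, 78 mm in y, 231 mm high); z up. Its flat head, 78 mm wide, reaches level along -x from x = -12 to -217 mm, over the turntable's far half; its underside is about 245 to 265 mm above the bench.
- fold_lamp_left: A second folding lamp, part of the bench and fixed, at the right of the work near the bench's front edge: foot 100 x 108 mm, column and raised head together 0.45 m tall. Not part of the job; keep the arm clear of it. Origin: underside of its foot, below the column.
- seat (a point): Centre of the felt floor of the turntable's empty seat, 70 mm from the axis, 30 mm above the bench; turns with the table. x points radially outward, y is tangential. Low rails (5 mm high) enclose 53 mm in x and 73 mm in y: the box goes in with its 49 mm side along x, either way round.
- index (a point): Fixed point under the lamp in line with the index pointer, where the seat's centre must come: 70 mm from the axis, 30 mm above the bench.
- hub (a point): Centre of the plate's top face on the turning axis, 30 mm above the bench. The plate is 216 mm across; below it is a steel ring 248 mm across (16 to 24 mm above the bench) with three V notches, 18 mm wide at the mouth, 120 degrees apart.
- handle (a point): Point on the axis of the upright turned wooden handle, 75 mm above the bench, 95 mm from the hub, 45 degrees clockwise (from above) of the empty seat. It is fixed to the plate, 17 mm thick, 30 to 91 mm above the bench; seated boxes reach 52 mm. With the seat at the index it stands under the front edge of the lamp head, where only a leaning tool gets to it.
- pawl_pin (a point): Point near the top of the pawl's black upright finger pin, 10 mm in diameter, 33 to 76 mm above the bench, 65 mm here. Pushing the pin towards the hub swings the pawl in.
- pawl (a joint): Locking pawl on a vertical pivot, 49 mm from its roller; stays where it is left (0.035 N m). 0 to 0.08 rad: clear of the ring; about 0.38: roller fully in a notch (the pin has then moved about 20 mm towards the hub). The V notch draws the table true if it is within about 3 degrees of the index; else the ring stops the roller at about 0.2.
- turntable (a joint): Turntable angle, rad, positive counter-clockwise from above; 0 when the empty seat is at the index pointer. Starts between -3.0 and -2.1 (seat near the front, towards the robot), so it turns home counter-clockwise: the handle goes along the front to the right, then away from the robot. A free bearing (0.06 N m friction): pushed fast it coasts on.
- daylight_lamp_head (a joint): Hinge of the lamp head at the top of the column, rad; 1.57 is level, grows as the head is lifted. Held by friction, about 0.4 N m; starts between 1.50 and 1.60.
Not all that is in view belongs to the job. Leave any black or turquoise look-alike of the stone_box alone.

How it is judged (in metres and radians):
On the way, in this order (a step that is already met when the one before it is completed fails the run):
1. the stone box lies flat between the rails of the empty seat, released (x of stone_box in the frame of seat between -0.006 and 0.006 m and y of stone_box in the frame of seat between -0.006 and 0.006 m and z of stone_box in the frame of seat between -0.004 and 0.0018 m and angle between stone_box's own z axis and vertical below 0.05 rad and contact force between the fingers and stone_box below 0.1 N), for 0.2 s.
2. the turntable is turned until the loaded seat is at the index pointer, within 6 mm, with the pawl still out of the notch (horizontal distance between seat and index below 0.006 m and value of joint pawl below 0.3 rad and x of stone_box in the frame of seat between -0.006 and 0.006 m and y of stone_box in the frame of seat between -0.006 and 0.006 m and z of stone_box in the frame of seat between -0.004 and 0.0018 m and angle between stone_box's own z axis and vertical below 0.05 rad), for 0.1 s.
At the end, for the whole second after the job is handed in: The stone box lies flat in the seat (within 6 mm of its centre, under 2 mm off its floor), the seat stands within 4 mm of the index place, the pawl is fully in its notch (over 0.35 rad), and the table and box are at rest (x of stone_box in the frame of seat between -0.006 and 0.006 m and y of stone_box in the frame of seat between -0.006 and 0.006 m and z of stone_box in the frame of seat between -0.004 and 0.0018 m and angle between stone_box's own z axis and vertical below 0.05 rad and horizontal distance between seat and index below 0.004 m and value of joint pawl above 0.35 rad and velocity of joint turntable between -0.05 and 0.05 rad/s and linear speed of stone_box below 0.02 m/s); the robot touches nothing.
It fails at once if the stone box is tipped more than about 30 degrees (angle between stone_box's own z axis and vertical above 0.52 rad).
It fails at once if the turntable is spun faster than 2.5 rad/s (velocity of joint turntable above 2.5 rad/s or velocity of joint turntable below -2.5 rad/s).
It fails at once if the lamp head is knocked out of place (more than about 10 degrees) (value of joint daylight_lamp_head below 1.38 rad or value of joint daylight_lamp_head above 1.75 rad).
It also fails if it takes over 72 s, if anything falls off the work surface, if the arm or the gripper's body presses on something with over 40 N, if the wrist force passes 120 N, or if a joint passes its speed limit or range.

## Working session

There is one attempt and no reset: what is moved stays moved. The work goes in short steps, Python scripts to look and compute and a tool call to move; the robot and the scene stay as the last step left them, time stands still between calls to the robot, and variables do not carry over. Pictures are saved under pics/ and viewed, at most 10 in all, crops included, and the job is handed in when it is done.

Besides the shell and the picture viewer there is one more tool, called after "Call:" as name(argument=value, ...) on one line, values as JSON. move_arm: Moves the arm, as the interface text tells. Its arguments: {"type":"object","properties":{"increments":{"type":"array"}},"required":["increments"]}

```bash
ls; mkdir -p pics; cat > h.py <<'E'
import numpy as np, cv2
from rig import bot
def cam(name):
    m=bot.camera_model(name); K=np.array(m["intrinsics"],float); D=np.array(m["D"],float)
    if name=="wrist":
        s=bot.read_state(); T=np.eye(4);T[:3,:3]=s["tcp_rot"];T[:3,3]=s["position"]
        W=T@np.array(m["tool_from_camera"])
    else:
        R=cv2.Rodrigues(np.array(m["rvec"],float))[0]; W=np.eye(4); W[:3,:3]=R.T; W[:3,3]=-R.T@np.array(m["tvec"],float).ravel()
    return K,D,W
def w(W,p): return W[:3,:3]@np.array(p)+W[:3,3]
def cloud(K,D,W,depth,mask):
    v,u=np.nonzero(mask&(depth>0)); n=cv2.undistortPoints(np.stack([u,v],1).astype(float)[:,None],K,D)[:,0]
    z=depth[v,u]; P=np.c_[n*z[:,None],z]; return P@W[:3,:3].T+W[:3,3]
def proj(K,D,W,P):
    Wi=np.linalg.inv(W); return cv2.projectPoints(np.array(P,float).reshape(-1,1,3),cv2.Rodrigues(Wi[:3,:3])[0],Wi[:3,3],K,D)[0][:,0]
E
cat > a.py <<'E'
from h import *
for c in ["top","side"]:
    K,D,W=cam(c); im,d=bot.capture(c); cv2.imwrite(f"pics/{c}0.png",im[:,:,::-1]); np.savez(f"{c}0.npz",im=im,d=d,K=K,D=D,W=W)
    print(c,W[:3,3].round(3))
    for l in ["stone_box","stage","daylight_lamp","fold_lamp_left","handle","pawl_pin","hub","seat","pawl"]:
        try: print(l,[(round(r["conf"],2),w(W,r["at"]).round(3).tolist(),proj(K,D,W,w(W,r["at"])).round().tolist()) for r in bot.spot_in(l,c)[:4]])
        except Exception as e: print(l,e)
print(bot.read_state())
E
python3 a.py
```

```text
pics
top [0.226 0.427 1.681]
stone_box [(0.86, [0.608, 0.612, 0.023], [[214.0, 236.0]]), (0.79, [0.445, 0.318, 0.024], [[311.0, 233.0]]), (0.69, [0.489, 0.699, 0.023], [[207.0, 279.0]]), (0.59, [0.488, 0.551, 0.024], [[246.0, 257.0]])]
stage [(0.78, [0.516, 0.058, 0.034], [[364.0, 179.0]])]
daylight_lamp [(0.71, [0.583, -0.057, 0.273], [[392.0, 123.0]])]
fold_lamp_left []
handle [(0.95, [0.523, 0.053, 0.035], [[364.0, 177.0]])]
pawl_pin [(0.45, [0.426, 0.13, 0.033], [[360.0, 211.0]])]
hub [(0.68, [0.516, 0.064, 0.032], [[363.0, 180.0]])]
seat [(0.73, [0.525, 0.054, 0.029], [[364.0, 177.0]])]
pawl []
side [1.335 1.22  0.905]
stone_box [(0.65, [0.605, 0.622, 0.021], [[369.0, 289.0]]), (0.6, [0.501, 0.706, 0.019], [[411.0, 288.0]]), (0.5, [0.497, 0.556, 0.021], [[376.0, 264.0]])]
stage [(0.95, [0.548, 0.081, 0.033], [[280.0, 210.0]])]
daylight_lamp [(0.75, [0.607, -0.118, 0.18], [[238.0, 166.0]])]
fold_lamp_left []
handle [(0.63, [0.547, 0.067, 0.026], [[278.0, 210.0]])]
pawl_pin [(0.6, [0.549, 0.08, 0.031], [[280.0, 211.0]]), (0.57, [0.427, 0.145, 0.035], [[313.0, 206.0]])]
hub [(0.7, 
[... 249 characters left out ...]
002065e-04,
        6.76879924e+01, -1.02280987e+01]), 'qvel': array([ 0.04740849, -0.03575161, -0.04879221,  0.07377993, -0.06633771,
       -0.05426194]), 'tau': array([ 7.15371589e-04, -4.40019822e+01, -1.76989067e+01,  6.35084161e-02,
        5.04177832e-02, -1.07763270e-05]), 'position': array([ 0.21128821, -0.58818497,  0.22255427]), 'tcp_rot': array([[ 9.41130363e-01,  3.38043844e-01, -7.00184182e-06],
       [ 3.38043843e-01, -9.41130363e-01, -2.50989195e-05],
       [-1.50741811e-05,  2.12544257e-05, -1.00000000e+00]]), 'force': array([ 0.75156439, -0.92803598,  0.22821425]), 'moment': array([ 0.0332137 , -0.01673875,  0.02162089]), 'grasp_force': 0.0, 'opening': 0.9996129134919137}
```

```bash
python3 - <<'E'
import cv2,numpy as np
im=cv2.imread("pics/top0.png"); cv2.imwrite("pics/topc.png",cv2.resize(im[90:310,180:460],(800,629),interpolation=cv2.INTER_CUBIC)[:600])
im=cv2.imread("pics/side0.png"); cv2.imwrite("pics/sidec.png",cv2.resize(im[120:320,180:446],(798,600),interpolation=cv2.INTER_CUBIC))
E
```

```text
(no output)
```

View pics/topc.png

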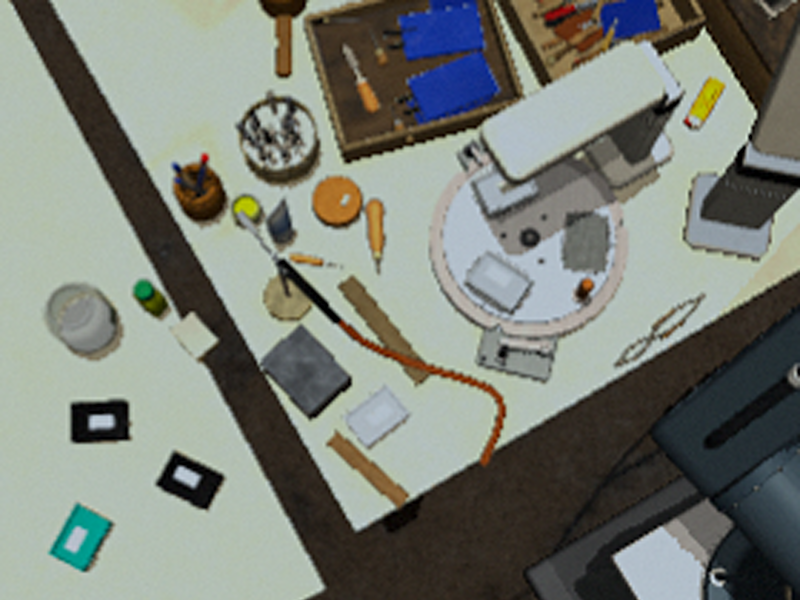

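View pics/sidec.png

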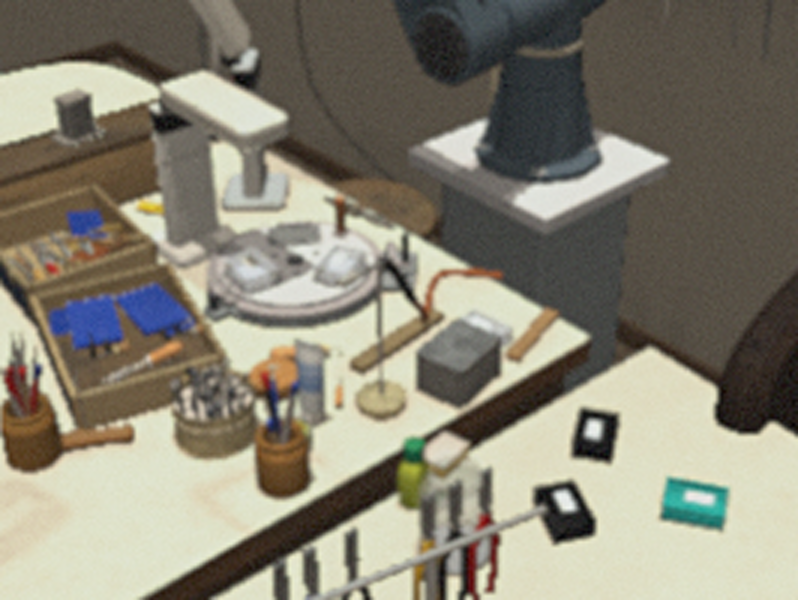

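```bash
python3 - <<'E'
from h import *
for c in ["top","side"]:
    f=np.load(c+"0.npz"); K,D,W,d,im=[f[k] for k in("K","D","W","d","im")]
    v,u=np.mgrid[:400,:640]; m=d>0
    P=cloud(K,D,W,d,m); C=im[m]; np.savez(c+"cloud.npz",P=P,C=C,uv=np.c_[u[m],v[m]])
    s=lambda n,q: print(c,n,q.sum(),P[q].min(0).round(3) if q.any() else '',P[q].max(0).round(3) if q.any() else '')
    x,y,z=P.T
    near=(abs(x-.53)<.25)
    s("bench",(abs(x-.45)<.02)&(abs(y-.4)<.02)); 
    s("head",(z>.22)&(z<.32)&near&(y>-.2)&(y<.2))
    q=(z>.22)&(z<.32)&near&(y>-.2)&(y<.2)
    if q.any(): r=cv2.minAreaRect(P[q][:,:2].astype(np.float32)*1000); print(cv2.boxPoints(r).round(), np.median(z[q]))
    for lo,hi in((.03,.1),(.1,.2),(.2,.3),(.3,.4),(.4,.5)):
        s("fold%g"%lo,(z>lo)&(z<hi)&(x>.3)&(x<.7)&(y<-.1)&(y>-.45))
    q=(z>.06)&(z<.11)&(np.hypot(x-.52,y-.06)<.2); s("handle?",q); print(P[q][:12].round(3).tolist())
K=None
E
```

```text
top bench 128 [ 0.431  0.38  -0.912] [0.47  0.42  0.013]
top head 2115 [ 0.411 -0.2    0.22 ] [0.63  0.084 0.32 ]
[[ 410. -197.]
 [ 562. -276.]
 [ 721.   28.]
 [ 569.  107.]] 0.2711609304687921
top fold0.03 904 [ 0.352 -0.432  0.03 ] [ 0.7   -0.117  0.1  ]
top fold0.1 1517 [ 0.337 -0.447  0.1  ] [ 0.7   -0.117  0.2  ]
top fold0.2 938 [ 0.333 -0.45   0.2  ] [ 0.63 -0.1   0.3 ]
top fold0.3 899 [ 0.423 -0.275  0.3  ] [ 0.531 -0.18   0.4  ]
top fold0.4 418 [ 0.463 -0.292  0.4  ] [ 0.537 -0.215  0.433]
top handle? 108 [ 0.424 -0.136  0.06 ] [0.694 0.156 0.11 ]
[[0.694, 0.007, 0.064], [0.585, -0.119, 0.098], [0.58, -0.118, 0.109], [0.592, -0.12, 0.07], [0.587, -0.119, 0.082], [0.585, -0.122, 0.083], [0.58, -0.119, 0.099], [0.577, -0.12, 0.105], [0.589, -0.119, 0.069], [0.585, -0.119, 0.078], [0.582, -0.12, 0.082], [0.579, -0.12, 0.09]]
side bench 159 [ 0.43   0.38  -0.102] [0.47  0.415 0.01 ]
side head 923 [ 0.284 -0.2    0.22 ] [0.63  0.09  0.319]
[[ 284.  -29.]
 [ 378. -250.]
 [ 705. -111.]
 [ 611.  110.]] 0.2659604102559321
side fold0.03 938 [ 0.402 -0.319  0.03 ] [ 0.7   -0.102  0.1  ]
side fold0.1 1032 [ 0.34  -0.445  0.1  ] [ 0.7   -0.104  0.2  ]
side fold0.2 385 [ 0.308 -0.448  0.2  ] [ 0.63 -0.1   0.3 ]
side fold0.3 339 [ 0.306 -0.45   0.3  ] [ 0.533 -0.175  0.399]
side fold0.4 100 [ 0.318 -0.449  0.4  ] [ 0.535 -0.216  0.429]
side handle? 169 [ 0.425 -0.125  0.06 ] [0.628 0.16  0.11 ]
[[0.555, -0.121, 0.105], [0.55, -0.12, 0.103], [0.584, -0.122, 0.11], [0.571, -0.119, 0.107], [0.566, -0.12, 0.104], [0.561, -0.12, 0.102], [0.556, -0.12, 0.101], [0.554, -0.115, 0.102], [0.594, -0.122, 0.109], [0.591, -0.118, 0.109], [0.588, -0.115, 0.11], [0.58, -0.121, 0.104]]
```

Call:
move_arm(increments=[{"xyz":[8,-6,-17],"roll":0,"grip":100},{"xyz":[16,-12,-34],"roll":0,"grip":100},{"xyz":[16,-12,-34],"roll":0,"grip":100},{"xyz":[16,-12,-34],"roll":0,"grip":100},{"xyz":[16,-12,-34],"roll":0,"grip":100}])

```text
time_s: 1.42
position: [0.2611, -0.512, 0.377]
tcp_rot: [[0.941, 0.338, -0.0], [0.338, -0.941, 0.0], [0.0, -0.0, -1.0]]
force: [0.6, -0.1, 0.4]
opening: 0.998
grasp_force: 0.0
```

Call:
move_arm(increments=[{"xyz":[16,-12,-34],"roll":0,"grip":100},{"xyz":[16,-12,-34],"roll":0,"grip":100},{"xyz":[16,-12,-34],"roll":0,"grip":100},{"xyz":[16,-16,-30],"roll":0,"grip":100},{"xyz":[16,-30,-10],"roll":0,"grip":100}])

```text
time_s: 1.83
position: [0.3097, -0.4107, 0.5222]
tcp_rot: [[0.941, 0.337, 0.004], [0.337, -0.941, -0.009], [0.001, 0.01, -1.0]]
force: [0.5, -0.1, -0.7]
opening: 1.0
grasp_force: 0.0
```

Call:
move_arm(increments=[{"xyz":[20,-33,0],"roll":0,"grip":100},{"xyz":[20,-33,0],"roll":0,"grip":100},{"xyz":[20,-33,0],"roll":0,"grip":100},{"xyz":[20,-33,0],"roll":0,"grip":100},{"xyz":[20,-33,0],"roll":0,"grip":100}])

```text
time_s: 2.25
position: [0.3465, -0.2177, 0.5177]
tcp_rot: [[0.941, 0.337, 0.001], [0.337, -0.941, -0.0], [0.0, 0.0, -1.0]]
force: [0.0, -0.1, -0.2]
opening: 1.003
grasp_force: 0.0
```

Call:
move_arm(increments=[{"xyz":[20,-33,0],"roll":0,"grip":100},{"xyz":[20,-33,0],"roll":0,"grip":100},{"xyz":[20,-33,0],"roll":0,"grip":100},{"xyz":[20,-33,0],"roll":0,"grip":100},{"xyz":[20,-33,0],"roll":0,"grip":100}])

```text
time_s: 2.67
position: [0.3847, -0.0287, 0.5179]
tcp_rot: [[0.941, 0.338, 0.001], [0.338, -0.941, -0.0], [0.001, 0.001, -1.0]]
force: [0.1, -0.4, 0.6]
opening: 1.001
grasp_force: 0.0
```

```bash
cat > snap.py <<'E'
from h import *; import sys
n=sys.argv[1]; K,D,W=cam("wrist"); im,d=bot.capture("wrist"); np.savez(n+".npz",im=im,d=d,K=K,D=D,W=W); cv2.imwrite(f"pics/{n}.png",im[:,:,::-1])
s=bot.read_state(); print(s["time_s"],s["position"].round(4),W.round(3).tolist())
for l in sys.argv[2:]:
    print(l,[(round(r["conf"],2),w(W,r["at"]).round(4).tolist(),proj(K,D,W,w(W,r["at"])).round().tolist()) for r in bot.spot_in(l,"wrist")[:4]])
E
python3 snap.py w1 handle pawl_pin stage hub seat stone_box pawl
```

```text
2.7167 [ 0.3851 -0.0217  0.5181] [[0.337, -0.897, -0.284, 0.463], [-0.941, -0.321, -0.104, -0.0], [0.002, 0.303, -0.953, 0.68], [0.0, 0.0, 0.0, 1.0]]
handle [(0.61, [0.5074, 0.0421, 0.0323], [[304.0, 53.0]])]
pawl_pin [(0.59, [0.4254, 0.1272, 0.0322], [[243.0, 83.0]])]
stage [(0.91, [0.5053, 0.0521, 0.0282], [[299.0, 53.0]])]
hub [(0.9, [0.4987, 0.05, 0.0326], [[298.0, 57.0]])]
seat [(0.9, [0.5071, 0.0413, 0.0273], [[305.0, 54.0]])]
stone_box [(0.79, [0.4386, 0.3142, 0.0211], [[142.0, 38.0]])]
pawl [(0.65, [0.5083, 0.0418, 0.0285], [[305.0, 53.0]]), (0.55, [0.4221, 0.1315, 0.0315], [[240.0, 84.0]])]
```

View pics/w1.png

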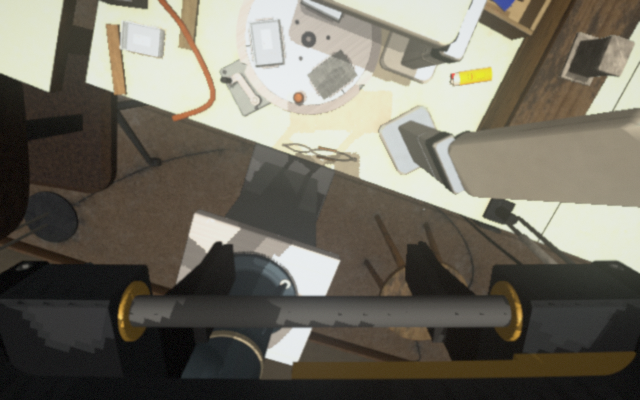

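```bash
cat > box.py <<'E'
from h import *; import sys
n=sys.argv[1]; f=np.load(n+".npz"); K,D,W,d,im=[f[k] for k in("K","D","W","d","im")]
def onplane(uv,z):
    q=cv2.undistortPoints(np.array(uv,float).reshape(-1,1,2),K,D)[:,0]; r=np.c_[q,np.ones(len(q))]@W[:3,:3].T; t=(z-W[2,3])/r[:,2]; return W[:3,3]+r*t[:,None]
if __name__=="__main__":
    for r in bot.trace("stone_box","wrist")[:3]:
        m=r["mask"]; v,u=np.nonzero(m); P=onplane(np.c_[u,v],.022); R=cv2.minAreaRect((P[:,:2]*1000).astype(np.float32))
        Q=cloud(K,D,W,d,m)
        print(r["conf"],u.mean(),v.mean(),R,cv2.boxPoints(R).round(1).tolist(),np.percentile(Q[:,2],[5,50,95]).round(4),np.median(Q,0).round(4))
E
python3 box.py w1
```

```text
0.85 141.94031007751937 38.37286821705426 ((438.50701904296875, 314.21539306640625), (49.071224212646484, 76.00647735595703), 6.128749370574951) [[410.1000061035156, 349.3999938964844], [418.20001220703125, 273.79998779296875], [467.0, 279.0], [458.79998779296875, 354.6000061035156]] [0.0055 0.0209 0.0228] [0.4387 0.3147 0.0209]
0.56 417.1802712044669 30.689976070194096 ((579.0042724609375, -99.55265808105469), (131.37916564941406, 291.15264892578125), 20.166303634643555) [[467.20001220703125, 14.5], [567.5, -258.8999938964844], [690.9000244140625, -213.60000610351562], [590.5, 59.70000076293945]] [0.0133 0.2645 0.2722] [ 0.5594 -0.1001  0.2645]
0.3 299.5658375249776 56.512368221594436 ((495.3747863769531, 47.469085693359375), (187.4871368408203, 283.0141296386719), 19.5125675201416) [[359.70001220703125, 149.5], [454.29998779296875, -117.19999694824219], [631.0, -54.599998474121094], [536.5, 212.1999969482422]] [0.0114 0.0293 0.0517] [0.5026 0.0501 0.0293]
```

```bash
python3 - <<'E'
from h import *
for c in("top","side"):
    f=np.load(c+"cloud.npz"); P=f["P"]; x,y,z=P.T
    for n,q in {"roi":(x>.33)&(x<.58)&(y>.2)&(y<.44)&(z>.027)}.items():
        for lo in np.arange(.027,.2,.015):
            k=q&(z>lo)&(z<lo+.015)
            if k.sum()>3: print(c,n,round(lo,3),k.sum(),np.percentile(P[k],[3,97],axis=0).round(3).tolist())
    k=(x>.46)&(x<.60)&(y>.25)&(y<.42)&(z>.04)&(z<.075); print(cv2.boxPoints(cv2.minAreaRect((P[k][:,:2]*1000).astype(np.float32))).round().tolist() if k.sum()>3 else '')
E
```

```text
top roi 0.027 76 [[0.424, 0.26, 0.027], [0.529, 0.402, 0.04]]
top roi 0.042 99 [[0.483, 0.274, 0.046], [0.569, 0.4, 0.057]]
top roi 0.057 470 [[0.486, 0.29, 0.057], [0.571, 0.401, 0.07]]
top roi 0.072 16 [[0.507, 0.291, 0.074], [0.534, 0.351, 0.087]]
top roi 0.087 13 [[0.533, 0.295, 0.088], [0.545, 0.306, 0.101]]
top roi 0.102 12 [[0.54, 0.303, 0.103], [0.555, 0.314, 0.115]]
top roi 0.117 15 [[0.548, 0.308, 0.118], [0.568, 0.317, 0.131]]
top roi 0.132 17 [[0.562, 0.309, 0.132], [0.575, 0.322, 0.146]]
top roi 0.147 11 [[0.571, 0.316, 0.149], [0.579, 0.325, 0.158]]
[[477.0, 394.0], [499.0, 269.0], [589.0, 285.0], [567.0, 410.0]]
side roi 0.027 95 [[0.481, 0.334, 0.028], [0.575, 0.41, 0.042]]
side roi 0.042 249 [[0.485, 0.33, 0.043], [0.575, 0.408, 0.057]]
side roi 0.057 129 [[0.487, 0.326, 0.057], [0.569, 0.406, 0.061]]
side roi 0.072 7 [[0.527, 0.3, 0.073], [0.542, 0.306, 0.086]]
side roi 0.087 5 [[0.537, 0.307, 0.089], [0.552, 0.313, 0.098]]
side roi 0.102 9 [[0.547, 0.309, 0.104], [0.562, 0.318, 0.115]]
side roi 0.117 8 [[0.561, 0.316, 0.119], [0.573, 0.322, 0.129]]
side roi 0.132 6 [[0.568, 0.319, 0.133], [0.576, 0.327, 0.142]]
[[472.0, 393.0], [501.0, 280.0], [594.0, 304.0], [565.0, 416.0]]
```

Call:
move_arm(increments=[{"xyz":[19,-31,6],"roll":0,"grip":70},{"xyz":[19,-31,10],"roll":0,"grip":70},{"xyz":[19,-31,14],"roll":0,"grip":70},{"xyz":[19,-31,14],"roll":0,"grip":70},{"xyz":[19,-31,14],"roll":0,"grip":70}])

```text
time_s: 3.53
position: [0.4227, 0.1476, 0.4591]
tcp_rot: [[0.942, 0.335, 0.001], [0.335, -0.942, -0.0], [0.001, 0.0, -1.0]]
force: [1.3, -0.4, -0.4]
opening: 0.734
grasp_force: 0.0
```

Call:
move_arm(increments=[{"xyz":[0,0,14],"roll":-0.121,"grip":80},{"xyz":[0,0,14],"roll":-0.121,"grip":80},{"xyz":[0,0,14],"roll":-0.121,"grip":80},{"xyz":[0,0,14],"roll":-0.121,"grip":80},{"xyz":[0,0,14],"roll":-0.121,"grip":80}])

```text
time_s: 3.95
position: [0.4226, 0.1462, 0.3887]
tcp_rot: [[0.579, 0.815, -0.0], [0.815, -0.579, -0.0], [-0.0, -0.0, -1.0]]
force: [0.7, 0.2, 0.0]
opening: 0.798
grasp_force: 0.0
```

Call:
move_arm(increments=[{"xyz":[0,0,14],"roll":-0.121,"grip":80},{"xyz":[0,0,14],"roll":-0.121,"grip":80},{"xyz":[0,0,14],"roll":-0.121,"grip":80},{"xyz":[0,0,14],"roll":-0.121,"grip":80},{"xyz":[0,0,10],"roll":-0.121,"grip":80}])

```text
time_s: 4.37
position: [0.4221, 0.1459, 0.3222]
tcp_rot: [[0.013, 1.0, -0.002], [1.0, -0.013, -0.0], [-0.0, -0.002, -1.0]]
force: [-0.2, 0.0, -0.2]
opening: 0.798
grasp_force: 0.0
```

Call:
move_arm(increments=[{"xyz":[0,0,5],"roll":-0.121,"grip":80},{"xyz":[20,2,0],"roll":0,"grip":80},{"xyz":[25,4,0],"roll":0,"grip":80},{"xyz":[25,4,0],"roll":0,"grip":80},{"xyz":[20,4,0],"roll":0,"grip":80}])

```text
time_s: 4.78
position: [0.4275, 0.2383, 0.3184]
tcp_rot: [[-0.102, 0.995, -0.0], [0.995, 0.102, 0.0], [0.0, -0.0, -1.0]]
force: [0.3, 0.6, 0.7]
opening: 0.801
grasp_force: 0.0
```

```bash
python3 snap.py w2 handle pawl_pin stone_box; python3 box.py w2
```

```text
4.8333 [0.4281 0.2413 0.3185] [[0.995, 0.097, 0.031, 0.418], [0.102, -0.948, -0.303, 0.322], [0.0, 0.304, -0.953, 0.48], [0.0, 0.0, 0.0, 1.0]]
handle [(0.81, [0.5081, 0.09, 0.0327], [[366.0, 266.0]])]
pawl_pin [(0.67, [0.4228, 0.1319, 0.0331], [[309.0, 233.0]])]
stone_box [(0.56, [0.4396, 0.3212, 0.0208], [[337.0, 90.0]])]
0.75 334.4271797369703 91.00974184120798 ((437.31640625, 318.9527587890625), (47.508853912353516, 66.57355499267578), 7.443970680236816) [[409.3999938964844, 348.8999938964844], [418.1000061035156, 282.8999938964844], [465.20001220703125, 289.0], [456.6000061035156, 355.0]] [0.0198 0.0213 0.0228] [0.4367 0.3191 0.0213]
```

View pics/w2.png

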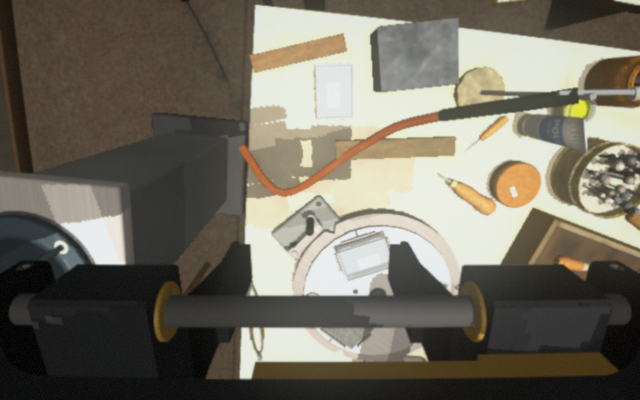

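Call:
move_arm(increments=[{"xyz":[19,2.5,20],"roll":-0.02,"grip":80},{"xyz":[19,2.5,30],"roll":0,"grip":80},{"xyz":[19,2.5,30],"roll":0,"grip":80},{"xyz":[19,2.5,30],"roll":0,"grip":80},{"xyz":[0,0,30],"roll":0,"grip":80}])

```text
time_s: 5.45
position: [0.4286, 0.3163, 0.1778]
tcp_rot: [[-0.124, 0.992, 0.002], [0.992, 0.124, 0.002], [0.002, 0.003, -1.0]]
force: [1.0, 0.6, -0.6]
opening: 0.804
grasp_force: 0.0
```

Call:
move_arm(increments=[{"xyz":[0,0,30],"roll":0,"grip":80},{"xyz":[0,0,20],"roll":0,"grip":80},{"xyz":[0,0,0],"roll":0,"grip":80}])

```text
time_s: 5.7
position: [0.4249, 0.3122, 0.1247]
tcp_rot: [[-0.123, 0.992, -0.009], [0.992, 0.123, -0.004], [-0.003, -0.009, -1.0]]
force: [-0.4, 0.5, 0.7]
opening: 0.8
grasp_force: 0.0
```

```bash
python3 snap.py w3 stone_box; python3 box.py w3
```

```text
5.75 [0.4264 0.313  0.1268] [[0.992, 0.119, 0.03, 0.415], [0.123, -0.944, -0.306, 0.396], [-0.009, 0.308, -0.952, 0.286], [0.0, 0.0, 0.0, 1.0]]
stone_box [(0.86, [0.4395, 0.3232, 0.0221], [[342.0, 188.0]])]
0.86 338.55133885571183 189.11192448468503 ((437.0152282714844, 320.9862365722656), (47.237430572509766, 69.21868133544922), 7.245110034942627) [[409.20001220703125, 352.29998779296875], [417.8999938964844, 283.70001220703125], [464.79998779296875, 289.6000061035156], [456.1000061035156, 358.29998779296875]] [0.02   0.0214 0.0226] [0.4369 0.3224 0.0214]
```

Call:
move_arm(increments=[{"xyz":[6,4,10],"roll":0,"grip":80},{"xyz":[0,0,25],"roll":0,"grip":80},{"xyz":[0,0,30],"roll":0,"grip":80},{"xyz":[0,0,25],"roll":0,"grip":80},{"xyz":[0,0,12],"roll":0,"grip":80}])

```text
time_s: 6.27
position: [0.4308, 0.3215, 0.0251]
tcp_rot: [[-0.124, 0.992, -0.0], [0.992, 0.124, -0.0], [-0.0, -0.0, -1.0]]
force: [-0.2, -0.5, 1.0]
opening: 0.801
grasp_force: 0.0
```

Call:
move_arm(increments=[{"xyz":[0,0,0],"roll":0,"grip":80},{"xyz":[0,0,0],"roll":0,"grip":80}])

```text
time_s: 6.43
position: [0.4314, 0.3219, 0.0269]
tcp_rot: [[-0.125, 0.992, 0.001], [0.992, 0.125, 0.001], [0.0, 0.001, -1.0]]
force: [0.5, 0.8, 0.1]
opening: 0.801
grasp_force: 0.0
```

Call:
move_arm(increments=[{"xyz":[0,0,7],"roll":0,"grip":80},{"xyz":[0,0,7],"roll":0,"grip":80},{"xyz":[0,0,0],"roll":0,"grip":80}])

```text
time_s: 6.68
position: [0.4308, 0.3215, 0.0124]
tcp_rot: [[-0.125, 0.992, 0.0], [0.992, 0.125, 0.0], [0.0, 0.0, -1.0]]
force: [-0.1, -0.0, -0.0]
opening: 0.799
grasp_force: 0.0
```

Call:
move_arm(increments=[{"xyz":[0,0,0],"roll":0,"grip":60},{"xyz":[0,0,0],"roll":0,"grip":40},{"xyz":[0,0,0],"roll":0,"grip":40},{"xyz":[0,0,0],"roll":0,"grip":40}])

```text
time_s: 7.02
position: [0.431, 0.3216, 0.0129]
tcp_rot: [[-0.125, 0.992, 0.001], [0.992, 0.125, 0.0], [0.0, 0.001, -1.0]]
force: [0.4, -0.1, -0.3]
opening: 0.578
grasp_force: 0.2
```

Call:
move_arm(increments=[{"xyz":[0,0,0],"roll":0,"grip":40},{"xyz":[0,0,0],"roll":0,"grip":40},{"xyz":[0,0,-5],"roll":0,"grip":40},{"xyz":[0,0,-20],"roll":0,"grip":40},{"xyz":[0,0,-30],"roll":0,"grip":40}])

```text
time_s: 7.43
position: [0.4283, 0.3203, 0.0661]
tcp_rot: [[-0.124, 0.992, -0.006], [0.992, 0.124, -0.003], [-0.002, -0.007, -1.0]]
force: [0.9, 1.2, -0.4]
opening: 0.531
grasp_force: 30.0
```

Call:
move_arm(increments=[{"xyz":[-20,0,-30],"roll":0,"grip":40},{"xyz":[-25,0,-30],"roll":0,"grip":40},{"xyz":[-25,0,-30],"roll":0,"grip":40},{"xyz":[-25,0,-20],"roll":0,"grip":40},{"xyz":[-10,0,0],"roll":0,"grip":40}])

```text
time_s: 7.85
position: [0.4461, 0.2156, 0.1817]
tcp_rot: [[-0.123, 0.992, 0.008], [0.992, 0.123, 0.001], [-0.0, 0.008, -1.0]]
force: [0.3, 0.0, -0.7]
opening: 0.529
grasp_force: 30.0
```

```bash
python3 snap.py w4 handle pawl_pin hub seat
```

```text
7.9 [0.4451 0.2148 0.1797] [[0.992, 0.115, 0.046, 0.434], [0.123, -0.946, -0.301, 0.299], [0.008, 0.304, -0.952, 0.343], [0.0, 0.0, 0.0, 1.0]]
handle [(0.96, [0.5081, 0.0436, 0.034], [[357.0, 347.0]]), (0.66, [0.5126, 0.0497, 0.028], [[362.0, 339.0]])]
pawl_pin []
hub [(0.98, [0.5061, 0.0467, 0.0317], [[356.0, 343.0]])]
seat [(0.77, [0.5079, 0.0469, 0.0263], [[357.0, 340.0]])]
```

View pics/w4.png

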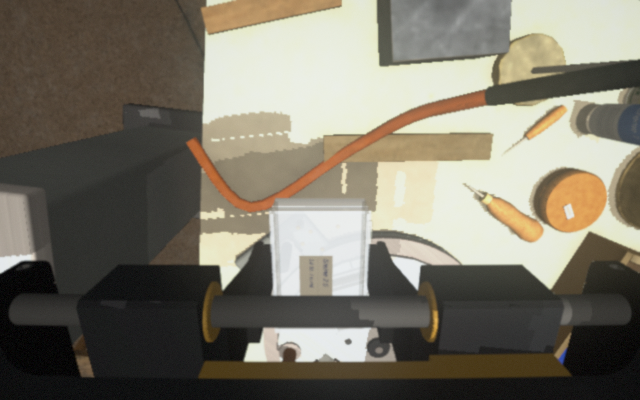

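Call:
move_arm(increments=[{"xyz":[0,0,-20],"roll":-0.11,"grip":40},{"xyz":[0,0,-27],"roll":-0.11,"grip":40},{"xyz":[0,0,-27],"roll":-0.11,"grip":40},{"xyz":[0,0,-27],"roll":-0.11,"grip":40},{"xyz":[0,0,-27],"roll":-0.11,"grip":40}])

```text
time_s: 8.52
position: [0.4425, 0.2184, 0.305]
tcp_rot: [[-0.631, 0.776, -0.004], [0.776, 0.631, -0.0], [0.002, -0.003, -1.0]]
force: [0.7, -1.1, -1.2]
opening: 0.532
grasp_force: 30.0
```

Call:
move_arm(increments=[{"xyz":[0,0,-27],"roll":-0.11,"grip":40},{"xyz":[0,0,-27],"roll":-0.11,"grip":40},{"xyz":[0,0,-20],"roll":-0.1,"grip":40},{"xyz":[-18,-14,0],"roll":0,"grip":40},{"xyz":[-28,-22,0],"roll":0,"grip":40}])

```text
time_s: 8.93
position: [0.4623, 0.165, 0.3797]
tcp_rot: [[-0.843, 0.539, 0.0], [0.539, 0.843, 0.002], [0.001, 0.002, -1.0]]
force: [0.2, 0.9, -0.7]
opening: 0.533
grasp_force: 30.0
```

Call:
move_arm(increments=[{"xyz":[-28,-22,0],"roll":0,"grip":40},{"xyz":[-28,-22,0],"roll":0,"grip":40},{"xyz":[-28,-22,0],"roll":0,"grip":40},{"xyz":[-11,-15,0],"roll":0,"grip":40},{"xyz":[0,0,0],"roll":0,"grip":40}])

```text
time_s: 9.35
position: [0.4989, 0.04, 0.3775]
tcp_rot: [[-0.837, 0.547, -0.004], [0.547, 0.837, -0.001], [0.003, -0.003, -1.0]]
force: [0.6, 0.2, -1.3]
opening: 0.53
grasp_force: 30.0
```

```bash
python3 snap.py w5 handle pawl_pin hub seat stage stone_box; python3 box.py w5
```

```text
9.4 [0.4983 0.042  0.3777] [[0.547, 0.799, 0.251, 0.428], [0.837, -0.521, -0.168, 0.086], [-0.003, 0.302, -0.953, 0.539], [0.0, 0.0, 0.0, 1.0]]
handle [(0.93, [0.5019, 0.0653, 0.0308], [[337.0, 142.0]])]
pawl_pin [(0.95, [0.4243, 0.1254, 0.0357], [[344.0, 69.0]])]
hub [(0.57, [0.4916, 0.0762, 0.0307], [[339.0, 131.0]])]
seat [(0.81, [0.5031, 0.0646, 0.028], [[337.0, 142.0]])]
stage [(0.93, [0.4982, 0.0775, 0.0295], [[343.0, 135.0]])]
stone_box [(0.66, [0.4893, 0.0474, 0.3867], [[322.0, 248.0]]), (0.66, [0.5919, -0.0282, 0.2701], [[314.0, 322.0]])]
0.78 319.763723150358 251.44458233890214 ((663.9627075195312, -69.28437805175781), (163.12168884277344, 247.5823211669922), 56.89383316040039) [[515.7000122070312, -70.0], [723.0999755859375, -205.1999969482422], [812.2000122070312, -68.5999984741211], [604.7999877929688, 66.5999984741211]] [0.3721 0.386  0.3871] [0.4891 0.0452 0.386 ]
0.31 336.34338799037437 146.20297722312384 ((512.323486328125, 58.02679443359375), (247.9355010986328, 203.6795196533203), 52.23262405395508) [[355.8999938964844, 22.399999618530273], [516.9000244140625, -102.30000305175781], [668.7999877929688, 93.69999694824219], [507.70001220703125, 218.39999389648438]] [0.0222 0.0295 0.0518] [0.5042 0.0664 0.0295]
```

View pics/w5.png

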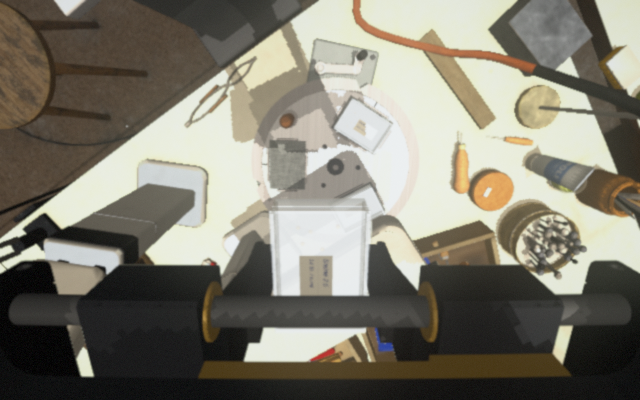

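```bash
cat > tab.py <<'E'
import sys; from h import *; from scipy.optimize import least_squares
n=sys.argv[1]; f=np.load(n+".npz"); K,D,W,d,im=[f[k] for k in("K","D","W","d","im")]
from box import onplane
hsv=cv2.cvtColor(im,cv2.COLOR_RGB2HSV)
c=np.array([float(a) for a in sys.argv[2:4]]) if len(sys.argv)>2 else np.array([.517,.055])
# plate/ring edge: plate-vs-bench depth
P=cloud(K,D,W,d,d>0); vv,uu=np.nonzero(d>0)
G=np.full((400,640,3),np.nan); G[vv,uu]=P
# scan rays outward from the centre at z=.024, find outer drop
E=[];T=[]
for t in np.radians(np.arange(0,360,3)):
    r=np.arange(.10,.15,.0005); pt=np.c_[c[0]+r*np.cos(t),c[1]+r*np.sin(t),np.full(len(r),.024)]
    uv=proj(K,D,W,pt); 
    ui=np.round(uv).astype(int)
    if (ui[:,0]<0).any() or (ui[:,0]>639).any() or (ui[:,1]<0).any() or (ui[:,1]>399).any(): continue
    z=G[ui[:,1],ui[:,0],2]
    if np.nanmax(z)>.06 or np.isnan(z).any(): continue
    k=np.nonzero(z<.012)[0]
    if len(k) and k[0]>5: E.append(pt[k[0]-1,:2]);T.append(t)
E=np.array(E); print(len(E))
s=least_squares(lambda q:np.hypot(*(E-q).T)-.124,c,loss="soft_l1",f_scale=.002); print("axis",s.x.round(4),"res",np.median(abs(s.fun)).round(4))
c=s.x; R=G[...,:2]-c; rad=np.hypot(R[...,0],R[...,1])
h=(rad<.125)&(G[...,2]>.06)&(G[...,2]<.1)&(hsv[...,1]>90); print("handle px",h.sum())
if h.sum()>5:
    v,u=np.nonzero(h&(G[...,2]>.083)); p=onplane(np.c_[u,v],.09).mean(0)[:2]-c; print("handle",(p+c).round(4),np.hypot(*p).round(4),np.degrees(np.arctan2(*p[::-1])).round(2))
b=(rad<.125)&(G[...,2]>.046)&(G[...,2]<.056)&(hsv[...,1]<70)
nl,L,S,_=cv2.connectedComponentsWithStats(b.astype(np.uint8))
for i in range(1,nl):
    if S[i,4]>150:
        v,u=np.nonzero(L==i); p=onplane(np.c_[u,v],.052); r=cv2.minAreaRect((p[:,:2]*1000).astype(np.float32)); q=np.array(r[0])/1000-c
        print("box",S[i,4],np.round(r[0],1),np.round(r[1],1),round(r[2],1),"rad",np.hypot(*q).round(4),"ang",np.degrees(np.arctan2(*q[::-1])).round(2))
pl=(rad<.125)&(G[...,2]>.024)&(G[...,2]<.037)
print("plate z",np.median(G[...,2][pl]).round(4))
np.save("axis.npy",c)
for z,uv in((.03,(335,167)),(.03,(288,163)),(.091,(287,120)),(.076,(363,56)),(.037,(0,0))): 
    if n=="w5": print(uv,onplane([uv],z).round(4))
E
python3 tab.py w5
```

```text
71
axis [0.5306 0.044 ] res 0.0004
handle px 104
handle [0.4372 0.0284] 0.0947 -170.5
box 1745 [501.  107.5] [67.  47.9] 25.0 rad 0.07 ang 115.0
box 416 [601.2  54.5] [33.  47.9] 86.3 rad 0.0714 ang 8.5
plate z 0.0296
(335, 167) [[0.532  0.0433 0.03  ]]
(288, 163) [[ 0.4896 -0.0108  0.03  ]]
(287, 120) [[0.4371 0.0305 0.091 ]]
(363, 56) [[0.4249 0.1497 0.076 ]]
(0, 0) [[ 0.1039 -0.2013  0.037 ]]
```

```bash
cat > head.py <<'E'
from h import *
c=np.load("axis.npy")
for n in("w5","top0","side0"):
    f=np.load(n+".npz"); P=cloud(f["K"],f["D"],f["W"],f["d"],f["d"]>0)
    q=(P[:,2]>.235)&(P[:,2]<.30)&(np.hypot(*(P[:,:2]-[.6,-.05]).T)<.17)&(P[:,1]>-.17)&(P[:,1]<.12)&(P[:,0]>.5)
    if q.sum()<20: continue
    A=P[q]; R=cv2.minAreaRect((A[:,:2]*1000).astype(np.float32)); print(n,q.sum(),cv2.boxPoints(R).round().tolist(),np.percentile(A[:,2],[2,50,98]).round(3))
    b=A-A.mean(0); # lowest-x edge per y bin
    for y in np.arange(-.14,.12,.03):
        k=abs(A[:,1]-y)<.012
        if k.sum()>3: print("  y%.2f x %.3f..%.3f z %.3f"%(y,A[k,0].min(),A[k,0].max(),np.median(A[k,2])))
f=np.load("w5.npz");K,D,W,im=[f[k] for k in("K","D","W","im")]
T=np.array([.4983,.042,.3777]); X=np.array([-.837,.547,.003]);Z=np.array([-.004,-.001,-1])
for o in(-.0015,):
    for z in(-.0093,.0127): print("edge row",proj(K,D,W,T+X*(.0335+o)+Z*z).round(1), proj(K,D,W,T+X*(.0345+o)+Z*z).round(1))
g=cv2.cvtColor(im,cv2.COLOR_RGB2GRAY).astype(int); print([int(g[r,290:350].mean()) for r in range(192,218)])
E
python3 head.py
```

```text
w5 4245 [[546.0, 83.0], [550.0, -107.0], [625.0, -105.0], [621.0, 85.0]] [0.25  0.27  0.272]
  y-0.11 x 0.586..0.596 z 0.271
  y-0.08 x 0.571..0.617 z 0.271
  y-0.05 x 0.549..0.624 z 0.271
  y-0.02 x 0.603..0.623 z 0.271
  y0.07 x 0.546..0.613 z 0.269
top0 1648 [[549.0, -139.0], [630.0, -139.0], [631.0, 84.0], [550.0, 85.0]] [0.247 0.272 0.279]
  y-0.14 x 0.552..0.593 z 0.236
  y-0.11 x 0.550..0.626 z 0.272
  y-0.08 x 0.550..0.629 z 0.272
  y-0.05 x 0.552..0.628 z 0.272
  y-0.02 x 0.551..0.630 z 0.272
  y0.01 x 0.552..0.630 z 0.272
  y0.04 x 0.550..0.629 z 0.271
  y0.07 x 0.551..0.627 z 0.270
side0 686 [[546.0, 89.0], [551.0, -120.0], [631.0, -118.0], [627.0, 91.0]] [0.242 0.266 0.271]
  y-0.11 x 0.551..0.628 z 0.268
  y-0.08 x 0.552..0.629 z 0.268
  y-0.05 x 0.552..0.629 z 0.267
  y-0.02 x 0.550..0.629 z 0.268
  y0.01 x 0.548..0.628 z 0.267
  y0.04 x 0.550..0.627 z 0.266
  y0.07 x 0.550..0.627 z 0.264
  y0.10 x 0.562..0.617 z 0.255
edge row [[323.6 205.5]] [[323.6 203.4]]
edge row [[323.2 191.8]] [[323.2 189.9]]
[145, 144, 143, 143, 144, 147, 154, 160, 165, 169, 172, 176, 180, 190, 207, 194, 185, 182, 193, 225, 234, 234, 232, 231, 231, 232]
```

```bash
for n in w1 w2 w3 w4 top0 side0; do echo == $n; python3 tab.py $n .5306 .044 2>&1 | grep -v "^(" | tail -6; done; python3 tab.py w5 >/dev/null
python3 - <<'E'
from h import *
# box column edges in w4,w5 with predicted edges
for n,T,X in(("w5",[.4983,.042,.3777],[-.837,.547,.003]),("w4",[.4451,.2148,.1797],[-.123,.992,0])):
    f=np.load(n+".npz");K,D,W,im=[f[k] for k in("K","D","W","im")]; T=np.array(T);X=np.array(X);Y=np.array([X[1],-X[0],0])
    for o in(-.004,):
        for z in(.0093,-.0127): print(n,[proj(K,D,W,T+X*(.0335+o)+Y*s*.0245+[0,0,z]).round(1).tolist() for s in(-1,0,1)])
    g=cv2.cvtColor(im,cv2.COLOR_RGB2GRAY); print([ (int(c),int(g[215:228,c].mean())) for c in list(range(266,280))+list(range(362,376))])
E
```

```text
== w1
axis [0.532  0.0437] res 0.0004
handle px 63
handle [0.4382 0.0267] 0.0954 -169.76
box 208 [578.8  38. ] [64.8 10.4] 89.9 rad 0.0471 ang -6.9
box 1245 [501.4 106.1] [66.7 47.5] 25.2 rad 0.0696 ang 116.18
plate z 0.0295
== w2
49
axis [0.5297 0.0458] res 0.0005
handle px 0
box 1590 [500.4 108.9] [66.9 50.6] 24.8 rad 0.0695 ang 114.84
plate z 0.0297
== w3
    return self.f(x, *self.args, **self.kwargs)
           ~~~~~~^^^^^^^^^^^^^^^^^^^^^^^^^^^^^^
  File "tab.py", line 21, in <lambda>
    s=least_squares(lambda q:np.hypot(*(E-q).T)-.124,c,loss="soft_l1",f_scale=.002); print("axis",s.x.round(4),"res",np.median(abs(s.fun)).round(4))
                                        ~^~
ValueError: operands could not be broadcast together with shapes (0,) (2,) 
== w4
5
axis [0.53   0.0462] res 0.0001
handle px 0
plate z 0.0297
== top0
89
axis [0.5355 0.0443] res 0.001
handle px 20
handle [0.4401 0.0293] 0.0966 -171.07
box 190 [506.5 107.9] [65.8 49. ] 26.1 rad 0.0699 ang 114.5
plate z 0.0304
== side0
95
axis [0.5383 0.0548] res 0.0024
handle px 17
handle [0.4474 0.0399] 0.0921 -170.72
plate 
[... 214 characters left out ...]
, 213), (274, 196), (275, 197), (276, 203), (277, 206), (278, 216), (279, 225), (362, 214), (363, 211), (364, 206), (365, 199), (366, 209), (367, 223), (368, 227), (369, 225), (370, 216), (371, 194), (372, 160), (373, 140), (374, 135), (375, 132)]
w4 [[[265.8, 213.0]], [[318.9, 212.8]], [[372.0, 212.7]]]
w4 [[[271.5, 198.7]], [[318.6, 198.6]], [[365.7, 198.5]]]
[(266, 136), (267, 136), (268, 148), (269, 186), (270, 214), (271, 225), (272, 224), (273, 210), (274, 193), (275, 195), (276, 200), (277, 204), (278, 215), (279, 224), (362, 210), (363, 207), (364, 204), (365, 199), (366, 212), (367, 227), (368, 232), (369, 231), (370, 230), (371, 227), (372, 224), (373, 226), (374, 229), (375, 229)]
```

```bash
python3 snap.py w6; python3 tab.py w6 .5306 .044
python3 - <<'E'
from h import *
m=bot.camera_model("wrist"); K=np.array(m["intrinsics"]);D=np.array(m["D"]);M=np.array(m["tool_from_camera"])
print(M.round(4).tolist())
for z in(-.0093,.0127): print([proj(K,D,M,[.0335-.004,s*.0245,z]).round(1).tolist() for s in(-1,0,1)])
for o in(-.001,-.004): print("ends",[proj(K,D,M,[o+.0335,s*.0230,z]).round(1).tolist() for s in(-1,1) for z in(-.0093,.0127)])
im=np.load("w6.npz")["im"]; g=cv2.cvtColor(im,cv2.COLOR_RGB2GRAY); print([int(x) for x in g[222:228,262:282].mean(0)],[int(x) for x in g[222:228,360:380].mean(0)])
cv2.imwrite("pics/w6c.png",cv2.resize(im[60:240,230:430][:,:,::-1],(667,600),interpolation=cv2.INTER_CUBIC))
E
```

```text
9.8 [0.4981 0.0434 0.3796] [[0.543, 0.8, 0.255, 0.427], [0.84, -0.517, -0.165, 0.089], [-0.0, 0.304, -0.953, 0.541], [0.0, 0.0, 0.0, 1.0]]
65
axis [0.5309 0.0438] res 0.0003
handle px 105
handle [0.4372 0.0281] 0.095 -170.5
box 1730 [500.8 107.7] [66.9 48.6] 25.1 rad 0.0706 ang 115.22
box 330 [601.4  56.1] [30.  48.2] 86.7 rad 0.0715 ang 9.94
plate z 0.0296
[[-0.0001, -0.9525, -0.3045, 0.0846], [1.0, 0.0, -0.0003, -0.0004], [0.0003, -0.3045, 0.9525, -0.1616], [0.0, 0.0, 0.0, 1.0]]
[[[266.9, 213.9]], [[320.7, 213.9]], [[374.5, 213.9]]]
[[[273.0, 199.3]], [[320.6, 199.3]], [[368.2, 199.3]]]
ends [[[269.9, 207.7]], [[275.7, 193.7]], [[371.5, 207.7]], [[365.5, 193.7]]]
ends [[[270.2, 213.9]], [[275.9, 199.3]], [[371.2, 213.9]], [[365.3, 199.3]]]
[184, 184, 184, 184, 184, 185, 189, 206, 220, 227, 227, 218, 199, 197, 202, 205, 215, 224, 229, 230] [227, 219, 210, 205, 201, 198, 212, 223, 228, 225, 217, 194, 145, 118, 115, 114, 115, 118, 120, 122]
```

View pics/w6c.png

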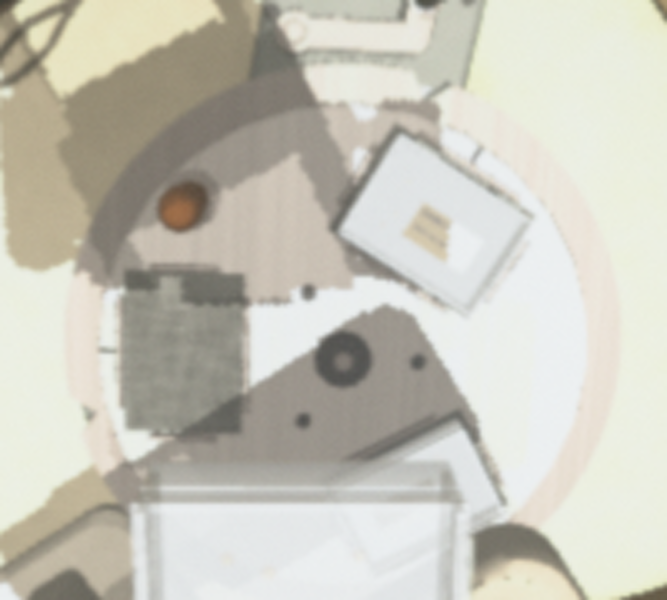

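```bash
python3 - <<'E'
from h import *
s=bot.read_state(); R=s["tcp_rot"];T=s["position"]
for c in("side","top"):
    K,D,W=cam(c); im,d=bot.capture(c); np.savez(c+"1.npz",im=im,d=d,K=K,D=D,W=W); cv2.imwrite(f"pics/{c}1.png",im[:,:,::-1])
    P=(cloud(K,D,W,d,d>0)-T)@R
    for z in np.arange(-.40,.02,.02):
        k=(P[:,2]>z)&(P[:,2]<z+.02)&(abs(P[:,0])<.16)&(abs(P[:,1])<.13)
        if k.sum()>3: print(c,"back %.2f"%-z,k.sum(),np.percentile(P[k][:,:2],[2,98],axis=0).round(3).tolist())
E
```

```text
side back 0.40 13 [[0.147, -0.099], [0.159, -0.065]]
side back 0.38 76 [[0.111, -0.085], [0.159, -0.034]]
side back 0.36 409 [[-0.022, -0.089], [0.156, 0.049]]
side back 0.34 453 [[-0.047, -0.062], [0.155, 0.065]]
side back 0.32 393 [[-0.055, -0.023], [0.156, 0.069]]
side back 0.30 353 [[-0.054, -0.023], [0.152, 0.067]]
side back 0.28 172 [[-0.04, -0.027], [0.098, 0.06]]
side back 0.26 116 [[-0.033, 0.007], [0.033, 0.04]]
side back 0.24 114 [[-0.032, 0.007], [0.032, 0.046]]
side back 0.22 120 [[-0.033, 0.008], [0.035, 0.039]]
side back 0.20 104 [[-0.033, 0.009], [0.034, 0.04]]
side back 0.18 108 [[-0.035, -0.005], [0.037, 0.04]]
side back 0.16 75 [[-0.032, -0.021], [0.021, 0.019]]
side back 0.14 79 [[-0.022, -0.02], [0.027, 0.02]]
side back 0.12 235 [[-0.034, -0.081], [0.037, 0.099]]
side back 0.10 162 [[-0.036, -0.082], [0.038, 0.098]]
side back 0.08 72 [[-0.035, 0.018], [0.037, 0.092]]
side back 0.06 18 [[-0.007, 0.033], [0.011, 0.042]]
side back 0.04 28 [[-0.008, -0.024], [0.011, 0.04]]
side back 0.02 106 [[-0.034, -0.028], [0.03, 0.036]]
side back -0.00 64 [[-0.034, 0.007], [0.02
[... 245 characters left out ...]
06, -0.079], [0.154, 0.066]]
top back 0.30 251 [[0.009, -0.078], [0.146, 0.063]]
top back 0.28 80 [[0.011, -0.067], [0.075, 0.049]]
top back 0.26 6 [[0.022, -0.024], [0.033, -0.008]]
top back 0.24 13 [[0.018, -0.028], [0.028, -0.012]]
top back 0.22 10 [[0.012, -0.031], [0.026, -0.019]]
top back 0.20 30 [[0.0, -0.029], [0.029, 0.036]]
top back 0.18 132 [[-0.014, -0.049], [0.033, 0.037]]
top back 0.14 19 [[-0.021, -0.041], [0.024, 0.091]]
top back 0.12 800 [[-0.037, -0.093], [0.033, 0.095]]
top back 0.10 310 [[-0.04, -0.01], [0.035, 0.081]]
top back 0.08 15 [[-0.026, 0.029], [0.034, 0.088]]
top back 0.02 178 [[-0.035, -0.021], [0.026, 0.024]]
top back -0.00 21 [[0.018, -0.019], [0.027, 0.024]]
```

Call:
move_arm(increments=[{"xyz":[0,0,0],"roll":0.038,"grip":40},{"xyz":[-2,-25,0],"roll":0,"grip":40},{"xyz":[-3,-30,0],"roll":0,"grip":40},{"xyz":[-2,-26,10],"roll":0,"grip":40},{"xyz":[-2,-20,20],"roll":0,"grip":40}])

```text
time_s: 10.32
position: [0.4482, -0.047, 0.3515]
tcp_rot: [[-0.818, 0.576, 0.006], [0.576, 0.818, -0.003], [-0.006, 0.001, -1.0]]
force: [1.2, -0.4, -0.9]
opening: 0.529
grasp_force: 30.0
```

Call:
move_arm(increments=[{"xyz":[0,0,30],"roll":0,"grip":40},{"xyz":[0,0,30],"roll":0,"grip":40},{"xyz":[0,0,20],"roll":0,"grip":40},{"xyz":[0,0,0],"roll":0,"grip":40}])

```text
time_s: 10.65
position: [0.4444, -0.0445, 0.2661]
tcp_rot: [[-0.817, 0.576, -0.008], [0.576, 0.817, 0.003], [0.009, -0.002, -1.0]]
force: [-0.2, 0.5, -0.4]
opening: 0.53
grasp_force: 30.0
```

Call:
move_arm(increments=[{"xyz":[0,0,20],"roll":0,"grip":40},{"xyz":[0,0,32],"roll":0,"grip":40},{"xyz":[0,0,35],"roll":0,"grip":40},{"xyz":[0,0,35],"roll":0,"grip":40},{"xyz":[0,0,33],"roll":0,"grip":40}])

```text
time_s: 11.07
position: [0.4493, -0.0458, 0.1146]
tcp_rot: [[-0.818, 0.576, 0.004], [0.576, 0.818, -0.001], [-0.004, 0.001, -1.0]]
force: [0.1, 1.0, -1.0]
opening: 0.529
grasp_force: 30.0
```

Call:
move_arm(increments=[{"xyz":[0,0,20],"roll":0,"grip":40},{"xyz":[0,0,5],"roll":0,"grip":40},{"xyz":[0,0,0],"roll":0,"grip":40},{"xyz":[0,0,0],"roll":0,"grip":40}])

```text
time_s: 11.4
position: [0.4489, -0.0458, 0.0907]
tcp_rot: [[-0.818, 0.576, 0.002], [0.576, 0.818, -0.001], [-0.002, 0.001, -1.0]]
force: [0.2, 0.4, 0.4]
opening: 0.536
grasp_force: 30.0
```

Call:
move_arm(increments=[{"xyz":[-3,12,2],"roll":0,"grip":40},{"xyz":[-5,20,2],"roll":0,"grip":40},{"xyz":[-4,18,2],"roll":0,"grip":40},{"xyz":[0,0,2],"roll":0,"grip":40},{"xyz":[0,0,0],"roll":0,"grip":40}])

```text
time_s: 11.82
position: [0.4879, -0.0108, 0.0827]
tcp_rot: [[-0.819, 0.574, 0.003], [0.574, 0.819, -0.001], [-0.003, 0.001, -1.0]]
force: [0.2, 0.1, -1.1]
opening: 0.532
grasp_force: 30.0
```

Call:
move_arm(increments=[{"xyz":[0,0,10],"roll":0,"grip":40},{"xyz":[0,0,10],"roll":0,"grip":40},{"xyz":[0,0,5],"roll":0,"grip":40},{"xyz":[0,0,0],"roll":0,"grip":40},{"xyz":[0,0,0],"roll":0,"grip":40}])

```text
time_s: 12.23
position: [0.4852, -0.0116, 0.0558]
tcp_rot: [[-0.817, 0.577, -0.002], [0.577, 0.817, 0.001], [0.002, -0.001, -1.0]]
force: [-0.9, 0.4, -0.6]
opening: 0.533
grasp_force: 30.0
```

```bash
python3 snap.py w7; python3 - <<'E'
from h import *
f=np.load("w7.npz"); im=f["im"];K,D,W=f["K"],f["D"],f["W"]
c=np.array([.5308,.0439]); a=np.radians(-124.9); r=np.array([np.cos(a),np.sin(a)]); t=np.array([-r[1],r[0]])
o=im.copy()
for (hx,hy,z,col) in((.0265,.0365,.035,(255,0,0)),(.0265,.0365,.03,(255,160,0))):
    P=[np.r_[c+r*(.07+i*hx)+t*j*hy,z] for i,j in((1,1),(1,-1),(-1,-1),(-1,1))]
    cv2.polylines(o,[proj(K,D,W,P).round().astype(np.int32)],True,col,1)
cv2.imwrite("pics/w7c.png",cv2.resize(o[30:255,170:470][:,:,::-1],(800,600),interpolation=cv2.INTER_CUBIC))
E
```

```text
12.2833 [ 0.4856 -0.0117  0.0562] [[0.577, 0.779, 0.247, 0.416], [0.817, -0.549, -0.175, 0.037], [-0.001, 0.303, -0.953, 0.218], [0.0, 0.0, 0.0, 1.0]]
```

View pics/w7c.png

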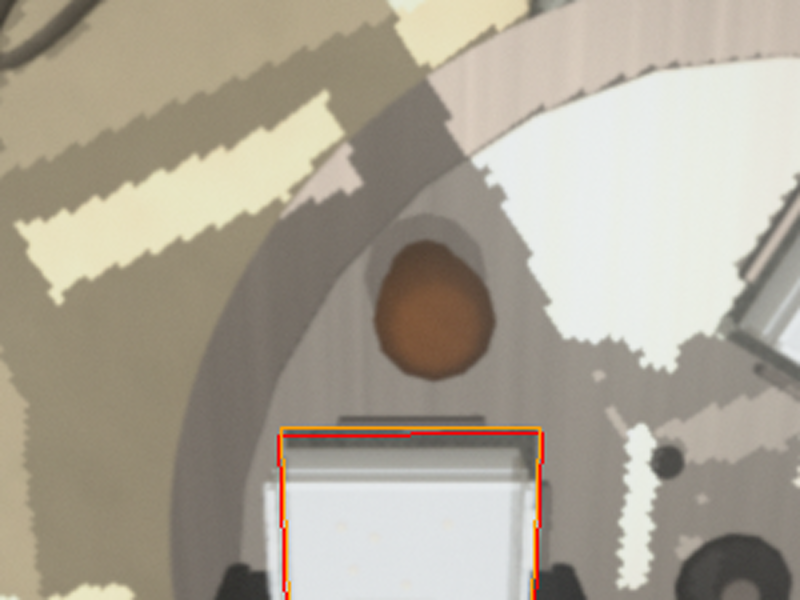

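Call:
move_arm(increments=[{"xyz":[-2.2,1.3,0],"roll":0,"grip":40},{"xyz":[0,0,2],"roll":0,"grip":40},{"xyz":[0,0,0],"roll":0,"grip":40},{"xyz":[0,0,0],"roll":0,"grip":40}])

```text
time_s: 12.62
position: [0.4887, -0.0117, 0.0546]
tcp_rot: [[-0.817, 0.576, 0.0], [0.576, 0.817, -0.0], [-0.0, 0.0, -1.0]]
force: [0.1, -0.7, -0.8]
opening: 0.53
grasp_force: 30.0
```

Call:
move_arm(increments=[{"xyz":[0,-0.4,3],"roll":0,"grip":40},{"xyz":[0,0,4],"roll":0,"grip":40},{"xyz":[0,0,3],"roll":0,"grip":40},{"xyz":[0,0,1],"roll":0,"grip":40},{"xyz":[0,0,0],"roll":0,"grip":40}])

```text
time_s: 13.03
position: [0.488, -0.0119, 0.0431]
tcp_rot: [[-0.817, 0.576, -0.001], [0.576, 0.817, 0.0], [0.001, -0.0, -1.0]]
force: [-0.0, 0.1, -1.0]
opening: 0.536
grasp_force: 30.0
```

Call:
move_arm(increments=[{"xyz":[0,0,0.8],"roll":0,"grip":40},{"xyz":[0,0,0],"roll":0,"grip":40},{"xyz":[0,0,0],"roll":0,"grip":40}])

```text
time_s: 13.28
position: [0.4883, -0.012, 0.0429]
tcp_rot: [[-0.818, 0.576, -0.0], [0.576, 0.818, -0.0], [-0.0, -0.0, -1.0]]
force: [-0.5, -0.3, 0.8]
opening: 0.532
grasp_force: 30.0
```

Call:
move_arm(increments=[{"xyz":[0,0,0],"roll":0,"grip":56},{"xyz":[0,0,0],"roll":0,"grip":60},{"xyz":[0,0,0],"roll":0,"grip":65},{"xyz":[0,0,0],"roll":0,"grip":70},{"xyz":[0,0,0],"roll":0,"grip":70}])

```text
time_s: 13.7
position: [0.4884, -0.012, 0.0427]
tcp_rot: [[-0.817, 0.576, 0.0], [0.576, 0.817, -0.0], [-0.0, 0.0, -1.0]]
force: [-0.4, 0.3, -0.2]
opening: 0.681
grasp_force: 0.0
```

Call:
move_arm(increments=[{"xyz":[0,0,-10],"roll":0,"grip":70},{"xyz":[0,0,-20],"roll":0,"grip":70},{"xyz":[0,0,-15],"roll":0,"grip":70},{"xyz":[4,-25,0],"roll":0,"grip":70},{"xyz":[8,-28,0],"roll":0,"grip":70}])

```text
time_s: 14.12
position: [0.4508, -0.0491, 0.0896]
tcp_rot: [[-0.819, 0.574, 0.007], [0.574, 0.819, -0.002], [-0.007, 0.002, -1.0]]
force: [-1.2, -0.5, -0.4]
opening: 0.7
grasp_force: 0.0
```

```bash
cat > chk.py <<'E'
import sys; from h import *
n=sys.argv[1]; cc=np.array([.5308,.0439]); f=np.load(n+".npz"); K,D,W,d=[f[k] for k in("K","D","W","d")]
a=np.radians(float(sys.argv[2])); r=np.array([np.cos(a),np.sin(a)]); t=np.array([-r[1],r[0]])
P=cloud(K,D,W,d,d>0); q=P[:,:2]-cc; A=np.c_[q@r-.07,q@t,P[:,2]]
k=(abs(A[:,0])<.045)&(abs(A[:,1])<.055)&(A[:,2]>.045)&(A[:,2]<.07); B=A[k]; print(k.sum())
if k.sum()>10:
    R=cv2.minAreaRect((B[:,:2]*1000).astype(np.float32)); print(R)
    M=np.c_[B[:,:2],np.ones(len(B))]; s,_,_,_=np.linalg.lstsq(M,B[:,2],rcond=None); print("plane",s.round(4),"z",np.median(B[:,2]).round(4),np.percentile(B,[2,98],axis=0).round(4).tolist())
E
python3 snap.py w8; python3 chk.py w8 -124.9; cp pics/w8.png pics/w8v.png
```

```text
14.1667 [ 0.4435 -0.0499  0.0886] [[0.574, 0.778, 0.256, 0.38], [0.819, -0.546, -0.177, -0.001], [0.002, 0.311, -0.95, 0.251], [0.0, 0.0, 0.0, 1.0]]
5578
((0.5028514862060547, -0.6072349548339844), (66.79265594482422, 47.879642486572266), 89.7781982421875)
plane [-0.0044  0.0103  0.0514] z 0.0514 [[-0.0221, -0.0334, 0.047], [0.0238, 0.0277, 0.0527]]
```

View pics/w8.png

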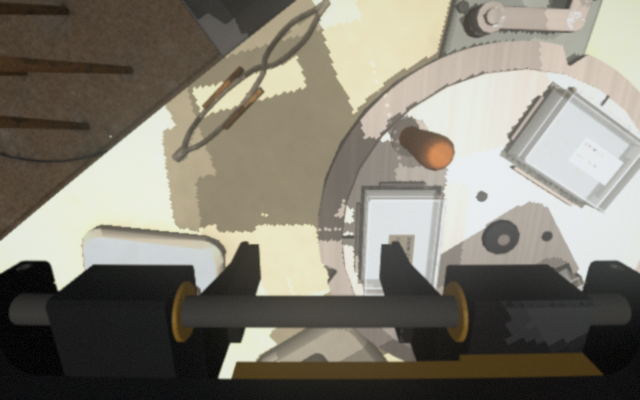

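```bash
python3 - <<'E'
import sys; sys.argv=["x","w8"]
import importlib, box
from h import *
c=np.array([.5308,.0439])
def ang(n,uv,z):
    f=np.load(n+".npz")
    for k in("K","D","W"): setattr(box,k,f[k])
    p=box.onplane([uv],z)[0]; q=p[:2]-c; print(n,uv,p.round(4),"r",np.hypot(*q).round(4),"ang",np.degrees(np.arctan2(q[1],q[0])).round(2))
for uv in((577,58),(330,272)): ang("w8",uv,.024)
for uv in((362,87),(257,183.6)): ang("w6",uv,.024)
for uv in((490,18),(575,15)): ang("w8",uv,.033)
ang("top0",(344.5,143.2),.037)
print(bot.camera_model("top")["intrinsics"])
E
python3 - <<'E'
import cv2,numpy as np
a=cv2.imread("pics/top1.png"); b=cv2.imread("pics/w8.png"); s=cv2.imread("pics/side0.png")
A=cv2.resize(a[128:173,325:385],(400,300),interpolation=cv2.INTER_CUBIC); B=cv2.resize(b[0:90,430:550+0+0],(400,300),interpolation=cv2.INTER_CUBIC)
C=cv2.resize(b[0:105,510:640],(372,300),interpolation=cv2.INTER_CUBIC); S=cv2.resize(s[180:240,235:325],(428,300)[0:2],interpolation=cv2.INTER_CUBIC)
o=np.zeros((600,800,3),np.uint8); o[:300,:400]=A; o[:300,400:]=B; o[300:,:372]=C; o[300:,372:]=S
cv2.imwrite("pics/m.png",o)
E
```

```text
w8 (577, 58) [0.4562 0.1369 0.024 ] r 0.1192 ang 128.73
w8 (330, 272) [ 0.4897 -0.0678  0.024 ] r 0.119 ang -110.18
w6 (362, 87) [0.4582 0.1387 0.024 ] r 0.1194 ang 127.43
w6 (257, 183.6) [ 0.4918 -0.0655  0.024 ] r 0.1161 ang -109.64
w8 (490, 18) [0.4054 0.0985 0.033 ] r 0.1367 ang 156.46
w8 (575, 15) [0.4312 0.1397 0.033 ] r 0.1382 ang 136.11
top0 (344.5, 143.2) [0.6644 0.0503 0.037 ] r 0.1338 ang 2.76
[[482.30921127   0.         317.79258191]
 [  0.         482.30921127 196.89637118]
 [  0.           0.           1.        ]]
```

View pics/m.png

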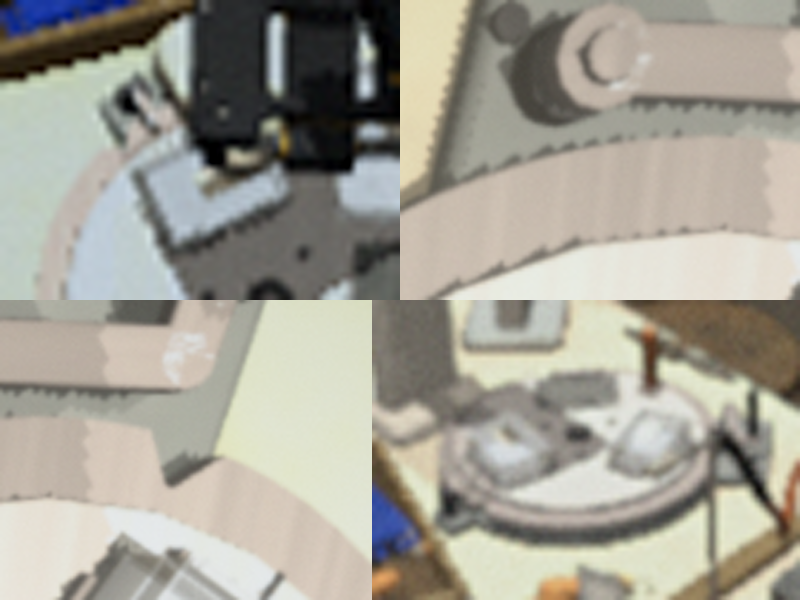

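Call:
move_arm(increments=[{"xyz":[0,0,-10],"roll":0.113,"grip":30},{"xyz":[0,0,-14],"roll":0.113,"grip":0},{"xyz":[0,0,-14],"roll":0.113,"grip":0},{"xyz":[0,0,-14],"roll":0.113,"grip":0},{"xyz":[0,0,-10],"roll":0.113,"grip":0}])

```text
time_s: 14.58
position: [0.4482, -0.0484, 0.1514]
tcp_rot: [[-0.377, 0.926, 0.001], [0.926, 0.377, -0.0], [-0.001, 0.001, -1.0]]
force: [-0.2, 0.5, -0.1]
opening: 0.406
grasp_force: 0.0
```

Call:
move_arm(increments=[{"xyz":[0,0,-5],"roll":0.113,"grip":0},{"xyz":[0,0,0],"roll":0.113,"grip":0},{"xyz":[28,0,0],"roll":0,"grip":0},{"xyz":[36,1,0],"roll":0,"grip":0},{"xyz":[36,2,0],"roll":0,"grip":0}])

```text
time_s: 15.0
position: [0.4342, 0.0512, 0.1554]
tcp_rot: [[-0.162, 0.987, 0.0], [0.987, 0.162, -0.0], [-0.0, 0.0, -1.0]]
force: [0.3, 0.4, 0.3]
opening: 0.043
grasp_force: 0.0
```

Call:
move_arm(increments=[{"xyz":[0,0,0],"roll":0,"grip":0},{"xyz":[0,0,0],"roll":0,"grip":0}])

```text
time_s: 15.17
position: [0.4338, 0.0523, 0.1552]
tcp_rot: [[-0.169, 0.986, -0.0], [0.986, 0.169, -0.0], [-0.0, -0.0, -1.0]]
force: [-0.1, -0.0, -0.3]
opening: 0.008
grasp_force: 0.0
```

Call:
move_arm(increments=[{"xyz":[0,0,20],"roll":0,"grip":0},{"xyz":[0,0,30],"roll":0,"grip":0},{"xyz":[0,0,30],"roll":0,"grip":0},{"xyz":[0,0,20],"roll":0,"grip":0},{"xyz":[0,0,7],"roll":0,"grip":0}])

```text
time_s: 15.58
position: [0.4337, 0.0496, 0.0457]
tcp_rot: [[-0.164, 0.987, -0.004], [0.987, 0.164, 0.0], [0.001, -0.004, -1.0]]
force: [-0.6, 0.7, 0.0]
opening: 0.007
grasp_force: 0.0
```

Call:
move_arm(increments=[{"xyz":[-1,0,0],"roll":0,"grip":0},{"xyz":[-2,0,0],"roll":0,"grip":0},{"xyz":[-2,0,0],"roll":0,"grip":0},{"xyz":[-2,0,0],"roll":0,"grip":0},{"xyz":[-3,-0.5,0],"roll":-0.03,"grip":0}])

```text
time_s: 16.0
position: [0.4363, 0.0405, 0.0489]
tcp_rot: [[-0.195, 0.981, 0.002], [0.981, 0.195, -0.0], [-0.001, 0.002, -1.0]]
force: [0.5, 0.5, 1.4]
opening: 0.002
grasp_force: 0.3
```

Call:
move_arm(increments=[{"xyz":[-3.8,-0.7,0],"roll":-0.04,"grip":0},{"xyz":[-3.8,-0.7,0],"roll":-0.04,"grip":0},{"xyz":[-4.3,-0.8,0],"roll":-0.045,"grip":0},{"xyz":[-4.8,-0.9,0],"roll":-0.05,"grip":0},{"xyz":[-4.8,-0.9,0],"roll":-0.05,"grip":0}])

```text
time_s: 16.42
position: [0.4387, 0.0186, 0.0489]
tcp_rot: [[-0.411, 0.912, 0.003], [0.912, 0.411, -0.0], [-0.002, 0.002, -1.0]]
force: [-0.8, 0.5, 1.2]
opening: 0.004
grasp_force: 0.3
```

Call:
move_arm(increments=[{"xyz":[-4.6,-0.9,0],"roll":-0.05,"grip":0},{"xyz":[-4.75,-0.9,0],"roll":-0.05,"grip":0},{"xyz":[-4.75,-0.9,0],"roll":-0.05,"grip":0},{"xyz":[-4.75,-0.9,0],"roll":-0.05,"grip":0},{"xyz":[-4.75,-0.9,0],"roll":-0.05,"grip":0}])

```text
time_s: 16.83
position: [0.4469, -0.0041, 0.049]
tcp_rot: [[-0.624, 0.782, 0.003], [0.782, 0.624, -0.001], [-0.003, 0.002, -1.0]]
force: [1.0, 0.5, 0.9]
opening: 0.009
grasp_force: 0.5
```

Call:
move_arm(increments=[{"xyz":[-4.75,-0.9,0],"roll":-0.05,"grip":0},{"xyz":[-4.75,-0.9,0],"roll":-0.05,"grip":0},{"xyz":[-4.75,-0.9,0],"roll":-0.05,"grip":0},{"xyz":[-4.75,-0.9,0],"roll":-0.05,"grip":0},{"xyz":[-4.75,-0.9,0],"roll":-0.05,"grip":0}])

```text
time_s: 17.25
position: [0.4597, -0.0241, 0.0489]
tcp_rot: [[-0.798, 0.603, 0.002], [0.603, 0.798, -0.0], [-0.002, 0.001, -1.0]]
force: [-0.3, 0.8, -0.1]
opening: 0.006
grasp_force: 0.4
```

Call:
move_arm(increments=[{"xyz":[-4.75,-0.9,0],"roll":-0.05,"grip":0},{"xyz":[-4.75,-0.9,0],"roll":-0.05,"grip":0},{"xyz":[-4.75,-0.9,0],"roll":-0.05,"grip":0},{"xyz":[-4.75,-0.9,0],"roll":-0.05,"grip":0},{"xyz":[-4.75,-0.9,0],"roll":-0.05,"grip":0}])

```text
time_s: 17.67
position: [0.4773, -0.0403, 0.0489]
tcp_rot: [[-0.922, 0.387, 0.002], [0.387, 0.922, -0.0], [-0.002, 0.0, -1.0]]
force: [0.4, -0.2, 0.8]
opening: 0.004
grasp_force: 0.4
```

Call:
move_arm(increments=[{"xyz":[-4.75,-0.9,0],"roll":-0.05,"grip":0},{"xyz":[-4.75,-0.9,0],"roll":-0.05,"grip":0},{"xyz":[-4.75,-0.9,0],"roll":-0.05,"grip":0},{"xyz":[-3.8,-0.7,0],"roll":-0.04,"grip":0},{"xyz":[-2,-0.4,0],"roll":-0.02,"grip":0}])

```text
time_s: 18.08
position: [0.4956, -0.0503, 0.0489]
tcp_rot: [[-0.982, 0.187, 0.002], [0.187, 0.982, -0.001], [-0.002, -0.0, -1.0]]
force: [-0.6, 0.7, 0.0]
opening: 0.004
grasp_force: 0.4
```

```bash
python3 snap.py w9 handle stone_box; python3 tab.py w9 .5308 .0439|grep -v "^("; python3 - <<'E'
from h import *
K,D,W=cam("side"); im,d=bot.capture("side"); np.savez("side2.npz",im=im,d=d,K=K,D=D,W=W)
K,D,W=cam("top"); im,d=bot.capture("top"); np.savez("top2.npz",im=im,d=d,K=K,D=D,W=W)
E
python3 tab.py top2 .5308 .0439|grep -v "^("; python3 tab.py side2 .5308 .0439|grep -v "^("
```

```text
18.1333 [ 0.4959 -0.0504  0.0488] [[0.187, 0.935, 0.301, 0.412], [0.982, -0.178, -0.058, -0.034], [-0.001, 0.307, -0.952, 0.21], [0.0, 0.0, 0.0, 1.0]]
handle [(0.58, [0.4705, 0.0427, 0.0309], [[486.0, 173.0]])]
stone_box [(0.59, [0.5825, 0.0221, 0.0463], [[470.0, 371.0]])]
11
axis [0.5317 0.0432] res 0.0004
handle px 358
handle [ 0.5112 -0.0522] 0.0975 -102.12
box 14583 [460.3  36.7] [48.5 67.3] 5.2 rad 0.0717 ang -174.77
box 251 [485.1 -48.6] [18.1  5.4] 79.2 rad 0.103 ang -116.93
box 273 [522.8 103.2] [20.6  6.2] 57.9 rad 0.0606 ang 98.42
plate z 0.0295
53
axis [0.5349 0.0452] res 0.0012
handle px 0
box 201 [564.7 108.1] [48.7 68.7] 65.2 rad 0.0696 ang 64.66
box 176 [466.1  36.1] [48.7 67.5] 7.9 rad 0.0695 ang -172.44
plate z 0.0303
97
axis [0.5375 0.0538] res 0.0031
handle px 26
handle [ 0.5226 -0.034 ] 0.0891 -99.67
plate z 0.0275
```

Call:
move_arm(increments=[{"xyz":[8,0,0],"roll":0,"grip":0},{"xyz":[16,0,-2],"roll":0,"grip":0},{"xyz":[16,0,-6],"roll":0,"grip":0},{"xyz":[8,0,-6],"roll":0.1,"grip":0},{"xyz":[0,0,-2],"roll":0.119,"grip":0}])

```text
time_s: 18.75
position: [0.4436, -0.0394, 0.0641]
tcp_rot: [[-0.916, 0.402, -0.005], [0.402, 0.916, 0.002], [0.005, -0.0, -1.0]]
force: [0.1, 0.3, -0.4]
opening: 0.005
grasp_force: 0.0
```

Call:
move_arm(increments=[{"xyz":[0,0,0],"roll":0.119,"grip":0},{"xyz":[0,0,0],"roll":0.119,"grip":0},{"xyz":[0,0,0],"roll":0.119,"grip":0},{"xyz":[0,0,0],"roll":0.119,"grip":0},{"xyz":[0,0,0],"roll":0.119,"grip":0}])

```text
time_s: 19.17
position: [0.4465, -0.0404, 0.0638]
tcp_rot: [[-0.532, 0.847, -0.001], [0.847, 0.532, 0.0], [0.001, -0.001, -1.0]]
force: [-0.4, 0.3, 0.2]
opening: 0.006
grasp_force: 0.0
```

Call:
move_arm(increments=[{"xyz":[0,0,0],"roll":0.119,"grip":0},{"xyz":[0,0,0],"roll":0.119,"grip":0},{"xyz":[0,0,0],"roll":0.119,"grip":0},{"xyz":[0,0,0],"roll":0.119,"grip":0},{"xyz":[0,0,0],"roll":0,"grip":0}])

```text
time_s: 19.58
position: [0.4466, -0.0404, 0.0637]
tcp_rot: [[-0.089, 0.996, -0.001], [0.996, 0.089, 0.0], [0.0, -0.001, -1.0]]
force: [-0.3, 0.2, -0.1]
opening: 0.001
grasp_force: 0.0
```

Call:
move_arm(increments=[{"xyz":[24,4,0],"roll":0,"grip":0},{"xyz":[36,6,0],"roll":0,"grip":0},{"xyz":[38,6.5,0],"roll":0,"grip":0},{"xyz":[29,5,0],"roll":0,"grip":0},{"xyz":[0,0,0],"roll":0,"grip":0}])

```text
time_s: 20.0
position: [0.4564, 0.0919, 0.0638]
tcp_rot: [[-0.099, 0.995, -0.0], [0.995, 0.099, 0.001], [0.001, -0.0, -1.0]]
force: [0.5, 0.6, -0.2]
opening: 0.009
grasp_force: 0.0
```

Call:
move_arm(increments=[{"xyz":[0,0,5],"roll":0,"grip":0},{"xyz":[0,0,10],"roll":0,"grip":0},{"xyz":[0,0,7],"roll":0,"grip":0},{"xyz":[0,0,2],"roll":0,"grip":0},{"xyz":[0,0,0],"roll":0,"grip":0}])

```text
time_s: 20.42
position: [0.4567, 0.0868, 0.0389]
tcp_rot: [[-0.09, 0.996, -0.002], [0.996, 0.09, 0.0], [0.0, -0.002, -1.0]]
force: [-0.7, -0.3, -0.4]
opening: 0.007
grasp_force: 0.0
```

```bash
python3 snap.py w10 pawl_pin pawl; python3 tab.py w10 .5308 .0439|grep -v "^("
```

```text
20.4667 [0.457  0.0869 0.0393] [[0.996, 0.086, 0.026, 0.449], [0.09, -0.949, -0.303, 0.17], [-0.002, 0.304, -0.953, 0.201], [0.0, 0.0, 0.0, 1.0]]
pawl_pin [(0.86, [0.4235, 0.1312, 0.0337], [[260.0, 168.0]])]
pawl [(0.93, [0.4213, 0.1349, 0.032], [[257.0, 159.0]]), (0.47, [0.505, 0.117, 0.0319], [[422.0, 209.0]])]
24
axis [0.5296 0.0439] res 0.0005
handle px 24
handle [0.4523 0.0911] 0.0906 148.6
box 12070 [558.  108.9] [47.5 70.2] 65.8 rad 0.0709 ang 66.4
box 394 [455.   97.3] [18.   7.1] 5.2 rad 0.0917 ang 144.45
box 530 [459.3  46.8] [13.4 21. ] 5.2 rad 0.0704 ang 177.65
plate z 0.0296
```

Call:
move_arm(increments=[{"xyz":[-2,0,0],"roll":0,"grip":0},{"xyz":[-2,0,0],"roll":0,"grip":0},{"xyz":[-2,0,0],"roll":0,"grip":0},{"xyz":[-2,-1,0],"roll":-0.025,"grip":0},{"xyz":[-2.5,-1.5,0],"roll":-0.035,"grip":0}])

```text
time_s: 20.98
position: [0.456, 0.077, 0.04]
tcp_rot: [[-0.152, 0.988, 0.0], [0.988, 0.152, 0.0], [0.0, 0.0, -1.0]]
force: [0.3, 2.4, 0.7]
opening: 0.007
grasp_force: 0.5
```

Call:
move_arm(increments=[{"xyz":[-3.2,-1.9,0],"roll":-0.045,"grip":0},{"xyz":[-3.5,-2.1,0],"roll":-0.05,"grip":0},{"xyz":[-3.5,-2.1,0],"roll":-0.05,"grip":0},{"xyz":[-3.5,-2.1,0],"roll":-0.05,"grip":0},{"xyz":[-3.5,-2.1,0],"roll":-0.05,"grip":0}])

```text
time_s: 21.4
position: [0.4502, 0.0577, 0.0399]
tcp_rot: [[-0.388, 0.922, 0.0], [0.922, 0.388, 0.0], [0.0, 0.0, -1.0]]
force: [0.2, 0.8, 0.4]
opening: 0.005
grasp_force: 0.4
```

Call:
move_arm(increments=[{"xyz":[-3.5,-2.1,0],"roll":-0.05,"grip":0},{"xyz":[-3.5,-2.1,0],"roll":-0.05,"grip":0},{"xyz":[-3.5,-2.1,0],"roll":-0.05,"grip":0},{"xyz":[-3.5,-2.1,0],"roll":-0.05,"grip":0},{"xyz":[-3.5,-2.1,0],"roll":-0.05,"grip":0}])

```text
time_s: 21.82
position: [0.4492, 0.0373, 0.0399]
tcp_rot: [[-0.604, 0.797, 0.0], [0.797, 0.604, 0.0], [0.0, 0.0, -1.0]]
force: [0.2, 1.6, 0.3]
opening: 0.005
grasp_force: 0.4
```

Call:
move_arm(increments=[{"xyz":[-3.5,-2.1,0],"roll":-0.05,"grip":0},{"xyz":[-3.5,-2.1,0],"roll":-0.05,"grip":0},{"xyz":[-3.5,-2.1,0],"roll":-0.05,"grip":0},{"xyz":[-3.5,-2.1,0],"roll":-0.05,"grip":0},{"xyz":[-2.1,-1.3,0],"roll":-0.03,"grip":0}])

```text
time_s: 22.23
position: [0.4529, 0.0188, 0.0399]
tcp_rot: [[-0.769, 0.639, -0.0], [0.639, 0.769, 0.0], [0.0, 0.0, -1.0]]
force: [-0.9, 0.8, 0.2]
opening: 0.003
grasp_force: 0.3
```

```bash
cat > meas.py <<'E'
import sys; from h import *
n=sys.argv[1]
for c in("top","side"):
    K,D,W=cam(c); im,d=bot.capture(c); np.savez(n+c+".npz",im=im,d=d,K=K,D=D,W=W)
E
python3 snap.py w11; python3 tab.py w11 .5308 .0439|grep -v "^("; python3 meas.py m11;  python3 tab.py m11top .5308 .0439|grep -v "^("
```

```text
22.2833 [0.4532 0.0185 0.0399] [[0.639, 0.733, 0.234, 0.388], [0.769, -0.608, -0.195, 0.072], [-0.0, 0.304, -0.953, 0.202], [0.0, 0.0, 0.0, 1.0]]
24
axis [0.5306 0.0431] res 0.0004
handle px 25
handle [0.4453 0.019 ] 0.0887 -164.2
box 12976 [504.4 108.9] [70.  47.3] 20.5 rad 0.0708 ang 111.78
box 378 [443.9  25.4] [18.1  6.1] 50.3 rad 0.0885 ang -168.46
box 529 [483.3  -7.7] [13.5 21.2] 50.3 rad 0.0694 ang -132.96
plate z 0.0295
47
axis [0.5347 0.0451] res 0.0011
handle px 0
box 177 [510.8 110. ] [67.  49.4] 21.5 rad 0.0692 ang 110.24
plate z 0.0304
```

```bash
cat > notch.py <<'E'
import sys; from h import *
from scipy.optimize import least_squares
c=np.array([.5308,.0439])
for n in sys.argv[1:]:
    f=np.load(n+".npz"); P=cloud(f["K"],f["D"],f["W"],f["d"],f["d"]>0); q=P[:,:2]-c; r=np.hypot(*q.T); a=np.degrees(np.arctan2(q[:,1],q[:,0]))
    # ring-edge radius profile: per angle, fraction of points with z>.02 in r .113-.123
    prof=[]
    for t in np.arange(90,180,1.):
        k=(abs(a-t)<.6)&(r>.114)&(r<.1225)&(P[:,2]<.03)
        if k.sum()>4: prof.append((t,(P[k,2]<.019).mean()))
    print(n,[(int(t),round(v,2)) for t,v in prof if v>.08])
    if prof:
        p=np.array(prof); w=np.where(p[:,1]>.15,p[:,1],0); print(" notch centroid",(p[:,0]*w).sum()/max(w.sum(),1e-9))
    k=(r>.126)&(r<.17)&(P[:,2]>.029)&(P[:,2]<.045)&(a>110)&(a<170)
    if k.sum()>20:
        A=P[k]; print(" arm pts",k.sum(),cv2.boxPoints(cv2.minAreaRect((A[:,:2]*1000).astype(np.float32))).round(1).tolist(),np.median(A[:,2]).round(4))
    k=(r>.126)&(r<.2)&(P[:,2]>.055)&(P[:,2]<.085)&(a>100)&(a<175)
    if k.sum()>3: print(" pin pts",k.sum(),np.median(P[k],0).round(4),P[k].min(0).round(4),P[k].max(0).round(4))
E
python3 notch.py w5 w6 w8 w10 w11
```

```text
w5 [(127, np.float64(0.23)), (128, np.float64(0.46)), (129, np.float64(0.75)), (130, np.float64(0.91)), (131, np.float64(0.7)), (132, np.float64(0.4)), (133, np.float64(0.09))]
 notch centroid 129.7492655252761
 arm pts 530 [[395.3999938964844, 94.5], [421.70001220703125, 85.19999694824219], [444.3999938964844, 149.3000030517578], [418.20001220703125, 158.60000610351562]] 0.0322
 pin pts 76 [0.4232 0.1502 0.0755] [0.4185 0.146  0.0591] [0.4282 0.1565 0.0774]
w6 [(127, np.float64(0.18)), (128, np.float64(0.5)), (129, np.float64(0.77)), (130, np.float64(1.0)), (131, np.float64(0.78)), (132, np.float64(0.44))]
 notch centroid 129.82358540454786
 arm pts 488 [[395.3999938964844, 94.5999984741211], [420.8999938964844, 85.5], [443.79998779296875, 149.8000030517578], [418.29998779296875, 158.89999389648438]] 0.0322
 pin pts 75 [0.4232 0.1503 0.0753] [0.418  0.1461 0.0551] [0.4282 0.1557 0.0778]
w8 [(126, np.float64(0.17)), (127, np.float64(0.38)), (128, np.float64(0.41)), (129, np.float64(0.22))]
 notch centroid 127.57786552563871
 arm pts 2869 [[393.20001220703125, 97.0], [407.20001220703125, 87.80000305175781], [444.0, 143.8000030517578], [429.8999938964844, 153.0]] 0.0319
w10 []
 notch centroid 0.0
 arm pts 3647 [[394.79998779296875, 94.5999984741211], [421.0, 85.4000015258789], [444.3999938964844, 151.89999389648438], [418.20001220703125, 161.10000610351562]] 0.032
 pin pts 907 [0.4238 0.1527 0.0754] [0.4179 0.1466 0.055 ] [0.4279 0.157  0.0773]
w11 [(121, np.float64(0.12)), (122, np.float64(0.34)), (123, np.float64(0.44)), (124, np.float64(0.51)), (125, np.float64(0.6)), (126, np.float64(0.17))]
 notch centroid 123.90626497320488
 arm pts 4959 [[394.79998779296875, 95.0999984741211], [420.70001220703125, 85.9000015258789], [443.20001220703125, 149.10000610351562], [417.29998779296875, 158.3000030517578]] 0.032
 pin pts 1772 [0.4215 0.1486 0.0727] [0.4173 0.1456 0.055 ] [0.4276 0.157  0.0782]
```

```bash
python3 - <<'E'
import sys; sys.argv=["x","w8"]
import box; from h import *
for n,uv,ax in(("side0",(253.5,222),(.5383,.0548)),("side0",(255.5,220),(.5383,.0548)),("top0",(344.5,142.2),(.5355,.0443)),("top0",(348,144),(.5355,.0443))):
    f=np.load(n+".npz")
    for k in("K","D","W"): setattr(box,k,f[k])
    for z in(.02,.035):
        p=box.onplane([uv],z)[0][:2]-ax; print(n,uv,z,np.hypot(*p).round(4),np.degrees(np.arctan2(p[1],p[0])).round(2))
# depth-based: points beyond the ring, above the bench, near +x direction
for n,ax in(("top0",(.5355,.0443)),("top1",(.5355,.0443)),("top2",(.5349,.0452)),("m11top",(.5347,.0451)),("side0",(.5383,.0548)),("side1",(.5383,.0548)),("m11side",(.5375,.0538))):
    f=np.load(n+".npz"); P=cloud(f["K"],f["D"],f["W"],f["d"],f["d"]>0); q=P[:,:2]-ax; r=np.hypot(*q.T); a=np.degrees(np.arctan2(q[:,1],q[:,0]))
    k=(r>.129)&(r<.16)&(abs(a)<25)&(P[:,2]>.012)&(P[:,2]<.05)
    print(n,k.sum(),np.c_[a[k],r[k]*1000,P[k,2]*1000].round(1)[:14].tolist(), "mean a",a[k].mean().round(2) if k.any() else "")
E
```

```text
side0 (253.5, 222) 0.02 0.1289 3.78
side0 (253.5, 222) 0.035 0.1427 11.35
side0 (255.5, 220) 0.02 0.1147 0.91
side0 (255.5, 220) 0.035 0.1281 9.68
top0 (344.5, 142.2) 0.02 0.1367 0.08
top0 (344.5, 142.2) 0.035 0.1328 1.57
top0 (348, 144) 0.02 0.1247 -3.33
top0 (348, 144) 0.035 0.1206 -1.76
top0 30 [[-0.4, 143.8, 35.7], [-1.4, 141.2, 38.6], [-2.9, 140.2, 36.1], [1.7, 142.4, 35.9], [1.4, 137.9, 45.7], [-0.8, 138.6, 36.2], [-1.9, 136.4, 38.1], [3.7, 141.4, 34.9], [2.2, 140.1, 32.6], [1.6, 136.5, 39.0], [0.3, 134.4, 39.6], [-1.2, 133.3, 37.2], [-4.8, 138.4, 13.3], [-6.2, 137.1, 12.6]] mean a 1.67
top1 33 [[-1.8, 155.2, 13.3], [-0.1, 143.1, 38.2], [-0.7, 139.4, 45.4], [-2.8, 140.1, 36.7], [1.4, 143.3, 32.4], [1.0, 138.9, 41.9], [-0.8, 138.7, 36.1], [-2.5, 138.0, 32.2], [-5.5, 142.0, 12.8], [3.5, 141.8, 33.4], [2.6, 139.1, 36.3], [1.4, 137.0, 37.0], [-0.2, 136.1, 33.6], [-1.0, 132.8, 39.0]] mean a 1.58
top2 30 [[-0.5, 143.9, 37.7], [-2.1, 143.0, 34.6], [-3.1, 140.4, 37.8], [0.9, 144.3, 30.9], [0.4, 140.2, 39.3], [-0.9, 138.4, 39.4], [-2.7, 138.2, 33.8], [3.3, 142.0, 34.9], [2.5, 138.8, 39.
[... 672 characters left out ...]
2, 136.1, 21.1], [-1.7, 132.4, 20.2], [1.8, 132.5, 24.3]] mean a -0.84
side1 16 [[-4.9, 131.1, 34.8], [-5.7, 135.0, 30.6], [-2.1, 134.8, 35.0], [-1.8, 130.8, 33.7], [-2.6, 139.0, 31.3], [-1.8, 135.7, 31.0], [-0.3, 133.2, 31.7], [-4.3, 137.5, 23.9], [-3.1, 134.6, 24.2], [0.5, 134.7, 28.6], [-4.1, 138.3, 19.7], [-3.5, 134.7, 19.0], [-0.6, 133.7, 22.1], [-1.1, 138.1, 18.6]] mean a -2.07
m11side 22 [[-4.4, 131.8, 34.9], [-2.6, 129.6, 36.1], [-5.0, 136.0, 31.1], [-3.6, 133.2, 31.6], [-3.2, 129.3, 30.5], [1.6, 130.9, 36.6], [-3.3, 138.4, 29.3], [-2.1, 135.5, 29.7], [2.9, 137.9, 36.6], [2.4, 132.5, 33.5], [-5.8, 136.2, 20.5], [-1.4, 136.9, 26.4], [1.9, 136.9, 30.3], [2.7, 133.5, 29.6]] mean a -1.16
```

Call:
move_arm(increments=[{"xyz":[-2.8,-1.7,0],"roll":-0.04,"grip":0},{"xyz":[-2.8,-1.7,0],"roll":-0.04,"grip":0},{"xyz":[-2.8,-1.7,0],"roll":-0.04,"grip":0},{"xyz":[-2.1,-1.3,0],"roll":-0.03,"grip":0},{"xyz":[-1.4,-0.8,0],"roll":-0.02,"grip":0}])

```text
time_s: 22.8
position: [0.4579, 0.0064, 0.0398]
tcp_rot: [[-0.866, 0.5, -0.001], [0.5, 0.866, 0.0], [0.001, -0.0, -1.0]]
force: [-1.5, -0.1, 0.8]
opening: 0.006
grasp_force: 0.5
```

Call:
move_arm(increments=[{"xyz":[0,0,0],"roll":0,"grip":0},{"xyz":[0,0,0],"roll":0,"grip":0},{"xyz":[0,0,0],"roll":0,"grip":0}])

```text
time_s: 23.05
position: [0.4583, 0.0064, 0.0398]
tcp_rot: [[-0.865, 0.501, 0.0], [0.501, 0.865, 0.0], [0.0, 0.0, -1.0]]
force: [-0.6, -1.0, -0.2]
opening: 0.004
grasp_force: 0.1
```

```bash
python3 snap.py w12; python3 tab.py w12 .5308 .0439|grep -v "^("; python3 notch.py w12; python3 meas.py m12;  python3 tab.py m12top .5308 .0439|grep -v "^("
```

```text
23.1 [0.4583 0.0065 0.0398] [[0.502, 0.824, 0.263, 0.385], [0.865, -0.478, -0.153, 0.049], [-0.0, 0.304, -0.953, 0.201], [0.0, 0.0, 0.0, 1.0]]
27
axis [0.5307 0.0434] res 0.0004
handle px 27
handle [0.4505 0.0069] 0.0881 -155.56
box 12945 [494.  103.8] [70.  47.5] 30.0 rad 0.0707 ang 121.28
box 380 [448.3  11.6] [18.2  6.9] 58.0 rad 0.0882 ang -158.91
box 529 [492.6 -14.4] [13.5 21.1] 59.9 rad 0.0692 ang -123.41
plate z 0.0295
w12 [(131, np.float64(0.2)), (132, np.float64(0.41)), (133, np.float64(0.47)), (134, np.float64(0.53)), (135, np.float64(0.56))]
 notch centroid 133.38330485347163
 arm pts 5066 [[394.29998779296875, 94.69999694824219], [420.70001220703125, 85.0999984741211], [443.70001220703125, 148.89999389648438], [417.29998779296875, 158.39999389648438]] 0.032
 pin pts 1456 [0.4209 0.1477 0.0681] [0.417  0.1449 0.055 ] [0.4273 0.1541 0.0776]
51
axis [0.5347 0.0453] res 0.0014
handle px 0
box 179 [500.8 105.2] [65.6 49.7] 32.2 rad 0.0688 ang 119.45
plate z 0.0302
```

Call:
move_arm(increments=[{"xyz":[5,0,0],"roll":0,"grip":0},{"xyz":[15,0,-5],"roll":0,"grip":0},{"xyz":[5,0,-25],"roll":0,"grip":0},{"xyz":[12,10,-25],"roll":0,"grip":0},{"xyz":[24,24,-5],"roll":0,"grip":0}])

```text
time_s: 23.62
position: [0.4256, 0.0649, 0.1022]
tcp_rot: [[-0.863, 0.505, 0.007], [0.505, 0.863, -0.001], [-0.007, 0.003, -1.0]]
force: [1.3, 1.1, -1.5]
opening: 0.001
grasp_force: 0.0
```

Call:
move_arm(increments=[{"xyz":[25,25,0],"roll":0,"grip":0},{"xyz":[25,25,0],"roll":0,"grip":0},{"xyz":[16,23,0],"roll":0,"grip":0},{"xyz":[0,0,0],"roll":0,"grip":0},{"xyz":[0,0,0],"roll":0,"grip":0}])

```text
time_s: 24.03
position: [0.4014, 0.1638, 0.0998]
tcp_rot: [[-0.867, 0.498, 0.0], [0.498, 0.867, -0.0], [-0.0, 0.0, -1.0]]
force: [1.0, 0.7, -0.4]
opening: 0.003
grasp_force: 0.0
```

```bash
python3 snap.py w13 pawl_pin; python3 tab.py w13 .5308 .0439|grep -v "^("; python3 notch.py w13;python3 meas.py m13;  python3 tab.py m13top .5308 .0439|grep -v "^("
```

```text
24.0833 [0.4018 0.1629 0.0998] [[0.498, 0.826, 0.264, 0.328], [0.867, -0.474, -0.152, 0.206], [-0.0, 0.305, -0.952, 0.261], [0.0, 0.0, 0.0, 1.0]]
pawl_pin [(0.57, [0.414, 0.1133, 0.0352], [[268.0, 265.0]]), (0.44, [0.4409, 0.0027, 0.031], [[170.0, 350.0]])]
1
axis [0.5312 0.0442] res 0.0
handle px 0
box 511 [482.2 116.3] [18.9 22.9] 60.2 rad 0.0872 ang 124.18
plate z 0.0295
w13 []
 arm pts 737 [[394.5, 95.30000305175781], [410.70001220703125, 89.5999984741211], [433.8999938964844, 154.8000030517578], [417.70001220703125, 160.60000610351562]] 0.0319
53
axis [0.5363 0.0437] res 0.0008
handle px 0
box 156 [500.4 -17.1] [46.2 67.3] 63.0 rad 0.0706 ang -120.57
plate z 0.0303
```

Call:
move_arm(increments=[{"xyz":[0,0,15],"roll":0,"grip":0},{"xyz":[0,0,25],"roll":0,"grip":0},{"xyz":[0,0,9],"roll":0,"grip":0},{"xyz":[0,0,0],"roll":0,"grip":0},{"xyz":[-4,0,0],"roll":0,"grip":0}])

```text
time_s: 24.65
position: [0.4045, 0.1596, 0.0503]
tcp_rot: [[-0.865, 0.502, -0.003], [0.502, 0.865, -0.0], [0.002, -0.002, -1.0]]
force: [0.1, 0.1, 0.0]
opening: 0.007
grasp_force: 0.0
```

Call:
move_arm(increments=[{"xyz":[-3,0,0],"roll":0,"grip":0},{"xyz":[-3,0,0],"roll":0,"grip":0},{"xyz":[-3,0,0],"roll":0,"grip":0},{"xyz":[-2.5,0,0],"roll":0,"grip":0},{"xyz":[-2.5,0,0],"roll":0,"grip":0}])

```text
time_s: 25.07
position: [0.4186, 0.1536, 0.0513]
tcp_rot: [[-0.865, 0.501, 0.002], [0.501, 0.865, 0.0], [-0.001, 0.001, -1.0]]
force: [-0.2, 2.8, 0.6]
opening: -0.001
grasp_force: 1.0
```

Call:
move_arm(increments=[{"xyz":[-2,0,0],"roll":0,"grip":0},{"xyz":[-2,0,0],"roll":0,"grip":0},{"xyz":[-2,0,0],"roll":0,"grip":0},{"xyz":[-2,0,0],"roll":0,"grip":0}])

```text
time_s: 25.4
position: [0.4247, 0.1495, 0.0508]
tcp_rot: [[-0.866, 0.501, 0.0], [0.501, 0.866, -0.0], [-0.0, 0.0, -1.0]]
force: [-0.3, 2.2, 0.5]
opening: 0.006
grasp_force: 0.8
```

Call:
move_arm(increments=[{"xyz":[-1.5,0,0],"roll":0,"grip":0},{"xyz":[-1.5,0,0],"roll":0,"grip":0},{"xyz":[-1,0,0],"roll":0,"grip":0},{"xyz":[0,0,0],"roll":0,"grip":0}])

```text
time_s: 25.73
position: [0.4262, 0.1483, 0.0507]
tcp_rot: [[-0.865, 0.502, -0.003], [0.502, 0.865, 0.001], [0.004, -0.001, -1.0]]
force: [-1.9, 8.3, 3.4]
opening: 0.004
grasp_force: 3.7
```

Call:
move_arm(increments=[{"xyz":[-1,0,0],"roll":0,"grip":0},{"xyz":[-1,0,0],"roll":0,"grip":0},{"xyz":[0,0,0],"roll":0,"grip":0}])

```text
time_s: 25.98
position: [0.4264, 0.1481, 0.0507]
tcp_rot: [[-0.865, 0.502, -0.006], [0.502, 0.865, 0.002], [0.006, -0.001, -1.0]]
force: [-5.0, 12.4, 6.0]
opening: 0.003
grasp_force: 6.0
```

Call:
move_arm(increments=[{"xyz":[-1.5,0,0],"roll":0,"grip":0},{"xyz":[-1.5,0,0],"roll":0,"grip":0},{"xyz":[0,0,0],"roll":0,"grip":0}])

```text
time_s: 26.23
position: [0.4266, 0.1477, 0.0508]
tcp_rot: [[-0.864, 0.503, -0.011], [0.503, 0.864, 0.004], [0.011, -0.002, -1.0]]
force: [-7.6, 19.4, 9.1]
opening: 0.005
grasp_force: 9.8
```

Call:
move_arm(increments=[{"xyz":[8,0,0],"roll":0,"grip":0},{"xyz":[15,0,0],"roll":0,"grip":0},{"xyz":[10,0,-20],"roll":0,"grip":0},{"xyz":[0,0,-35],"roll":0,"grip":0},{"xyz":[-10,-10,-30],"roll":0,"grip":0}])

```text
time_s: 26.65
position: [0.4041, 0.1489, 0.1359]
tcp_rot: [[-0.867, 0.498, -0.005], [0.498, 0.867, -0.001], [0.004, -0.003, -1.0]]
force: [2.6, 0.9, 0.8]
opening: 0.003
grasp_force: 0.0
```

Call:
move_arm(increments=[{"xyz":[-30,-15,-15],"roll":0,"grip":0},{"xyz":[-28,-15,-15],"roll":0,"grip":0},{"xyz":[-10,-10,-20],"roll":0,"grip":0},{"xyz":[0,0,0],"roll":0,"grip":0},{"xyz":[0,0,0],"roll":0,"grip":0}])

```text
time_s: 27.07
position: [0.4461, 0.0786, 0.1861]
tcp_rot: [[-0.864, 0.503, 0.001], [0.503, 0.864, -0.0], [-0.001, 0.0, -1.0]]
force: [0.2, 0.8, 0.2]
opening: 0.006
grasp_force: 0.0
```

```bash
python3 snap.py w14 pawl_pin; python3 tab.py w14 .5308 .0439|grep -v "^("; python3 notch.py w14;python3 meas.py m14;  python3 tab.py m14top .5308 .0439|grep -v "^("; for a in 0 ; do python3 chk.py m14top $a; python3 chk.py m14side $a; done; sed -i 's/"w5","top0","side0"/"m14top","m14side"/' head.py; python3 head.py | head -12
```

```text
27.1167 [0.4448 0.0793 0.1852] [[0.503, 0.823, 0.264, 0.373], [0.864, -0.479, -0.154, 0.121], [-0.0, 0.306, -0.952, 0.348], [0.0, 0.0, 0.0, 1.0]]
pawl_pin [(0.71, [0.4363, 0.1215, 0.0332], [[356.0, 151.0]])]
43
axis [0.5296 0.0446] res 0.001
handle px 11
w14 []
 notch centroid 0.0
 arm pts 747 [[393.5, 99.0], [407.0, 87.69999694824219], [451.0, 140.60000610351562], [437.3999938964844, 151.8000030517578]] 0.0321
 pin pts 205 [0.4372 0.1419 0.0752] [0.4339 0.1374 0.0552] [0.4436 0.1472 0.0782]
59
axis [0.5346 0.0454] res 0.0014
handle px 0
plate z 0.0298
174
((4.016590118408203, 1.6432533264160156), (66.85687255859375, 52.65416717529297), 85.1390380859375)
plane [0.0103 0.0436 0.052 ] z 0.0519 [[-0.018, -0.0188, 0.0457], [0.0294, 0.0332, 0.0607]]
114
((2.101642608642578, -8.333477020263672), (49.854942321777344, 92.93013000488281), 1.6100150346755981)
plane [ 0.0113 -0.0517  0.0489] z 0.0482 [[-0.0215, -0.0461, 0.0453], [0.026, 0.037, 0.0597]]
m14top 1656 [[549.0, -142.0], [631.0, -142.0], [632.0, 85.0], [550.0, 85.0]] [0.247 0.271 0.278]
  y-0.14 x 0.555..0.622 z 0.236
  y-0.11 x 0.54
[... 732 characters left out ...]
rtPoints(np.array(uv,float).reshape(-1,1,2),K,D)[:,0]; r=np.c_[q,np.ones(len(q))]@W[:3,:3].T; t=(z-W[2,3])/r[:,2]; return W[:3,3]+r*t[:,None]
      ~~~~~~~~~~~~~~~~~~~^^^^^^^^^^^^^^^^^^^^^^^^^^^^^^^^^^^^^^^^
cv2.error: OpenCV(4.12.0) /io/opencv/modules/calib3d/src/undistort.dispatch.cpp:347: error: (-215:Assertion failed) CV_IS_MAT(_src) && CV_IS_MAT(_dst) && (_src->rows == 1 || _src->cols == 1) && (_dst->rows == 1 || _dst->cols == 1) && _src->cols + _src->rows - 1 == _dst->rows + _dst->cols - 1 && (CV_MAT_TYPE(_src->type) == CV_32FC2 || CV_MAT_TYPE(_src->type) == CV_64FC2) && (CV_MAT_TYPE(_dst->type) == CV_32FC2 || CV_MAT_TYPE(_dst->type) == CV_64FC2) in function 'cvUndistortPointsInternal'
```

```bash
sed -i 's/if h.sum()>5/if (h\&(G[...,2]>.083)).sum()>5/' tab.py; python3 tab.py w14 .5308 .0439|grep -v "^("; python3 - <<'E'
from h import *
c=np.array([.5308,.0439])
for n in("w5","w6","w10","w11","w12","w13","w14"):
    f=np.load(n+".npz"); K,D,W,d,im=[f[k] for k in("K","D","W","d","im")]; P=cloud(K,D,W,d,d>0); q=P[:,:2]-c; r=np.hypot(*q.T); a=np.degrees(np.arctan2(q[:,1],q[:,0]))
    k=(r>.112)&(r<.18)&(P[:,2]>.0285)&(P[:,2]<.038)&(a>115)&(a<168)
    A=P[k,:2]; 
    # pin: top-face points
    kp=(r>.112)&(r<.19)&(P[:,2]>.0725)&(P[:,2]<.08)&(a>110)&(a<168); p=P[kp,:2]
    pc=(p.min(0)+p.max(0))/2 if kp.any() else None
    # line fit on arm, orientation by PCA
    u,s,vt=np.linalg.svd(A-A.mean(0),full_matrices=False); v=vt[0]*np.sign(vt[0,1])
    print(n,k.sum(),"arm dir",np.degrees(np.arctan2(v[1],v[0])).round(1),"ext",((A-A.mean(0))@v).min().round(4),((A-A.mean(0))@v).max().round(4),"mean",A.mean(0).round(4),"pin",kp.sum(),pc)
E
```

```text
43
axis [0.5296 0.0446] res 0.001
handle px 11
box 3745 [494.4 104.3] [67.6 48. ] 30.5 rad 0.0693 ang 120.47
box 818 [472.3  -3.3] [47.2 16.3] 59.9 rad 0.0746 ang -140.12
plate z 0.0296
w5 527 arm dir 59.9 ext -0.0348 0.0327 mean [0.4199 0.1221] pin 61 [0.42318774 0.15144243]
w6 481 arm dir 60.0 ext -0.0341 0.0335 mean [0.4195 0.1218] pin 60 [0.42291219 0.15099203]
w10 3599 arm dir 61.8 ext -0.0371 0.0326 mean [0.4204 0.1245] pin 677 [0.42288119 0.15171189]
w11 4764 arm dir 62.5 ext -0.035 0.0313 mean [0.4189 0.123 ] pin 898 [0.42250414 0.1515322 ]
w12 4839 arm dir 62.7 ext -0.0352 0.0325 mean [0.4186 0.1227] pin 422 [0.42217594 0.14901569]
w13 766 arm dir 69.3 ext -0.0257 0.0435 mean [0.4103 0.117 ] pin 0 None
w14 1160 arm dir 41.6 ext -0.0339 0.0338 mean [0.425 0.116] pin 140 [0.4387906  0.14227964]
```

Call:
move_arm(increments=[{"xyz":[14,10,0],"roll":0,"grip":0},{"xyz":[24,16,10],"roll":0,"grip":0},{"xyz":[24,16,20],"roll":0,"grip":0},{"xyz":[9,8,30],"roll":0,"grip":0},{"xyz":[0,0,15],"roll":0,"grip":0}])

```text
time_s: 27.68
position: [0.4055, 0.1604, 0.1082]
tcp_rot: [[-0.868, 0.497, -0.006], [0.497, 0.868, -0.0], [0.005, -0.003, -1.0]]
force: [-0.6, -1.3, 0.2]
opening: 0.002
grasp_force: 0.0
```

Call:
move_arm(increments=[{"xyz":[0,0,25],"roll":0,"grip":0},{"xyz":[0,0,25],"roll":0,"grip":0},{"xyz":[0,0,5],"roll":0,"grip":0},{"xyz":[-5,0,0],"roll":0,"grip":0},{"xyz":[-5,0,0],"roll":0,"grip":0}])

```text
time_s: 28.1
position: [0.418, 0.1533, 0.0556]
tcp_rot: [[-0.866, 0.5, -0.002], [0.5, 0.866, -0.0], [0.001, -0.001, -1.0]]
force: [0.7, -0.9, -0.3]
opening: 0.006
grasp_force: 0.0
```

Call:
move_arm(increments=[{"xyz":[-4,0,0],"roll":0,"grip":0},{"xyz":[-4,0,0],"roll":0,"grip":0},{"xyz":[-2,0,0],"roll":0,"grip":0},{"xyz":[-1,0,0],"roll":0,"grip":0},{"xyz":[0,0,0],"roll":0,"grip":0}])

```text
time_s: 28.52
position: [0.4266, 0.1485, 0.0568]
tcp_rot: [[-0.864, 0.503, -0.002], [0.503, 0.864, 0.002], [0.003, 0.001, -1.0]]
force: [-3.9, 8.8, 3.1]
opening: 0.006
grasp_force: 3.8
```

Call:
move_arm(increments=[{"xyz":[-1.5,-1,0],"roll":0,"grip":0},{"xyz":[-1,-1,0],"roll":0,"grip":0},{"xyz":[0,0,0],"roll":0,"grip":0},{"xyz":[0,0,0],"roll":0,"grip":0}])

```text
time_s: 28.85
position: [0.4266, 0.1477, 0.0569]
tcp_rot: [[-0.864, 0.504, -0.003], [0.504, 0.864, 0.005], [0.005, 0.003, -1.0]]
force: [-4.9, 20.0, 3.6]
opening: 0.007
grasp_force: 9.1
```

Call:
move_arm(increments=[{"xyz":[8,0,0],"roll":0,"grip":0},{"xyz":[15,0,0],"roll":0,"grip":0},{"xyz":[10,0,-20],"roll":0,"grip":0},{"xyz":[0,0,-35],"roll":0,"grip":0},{"xyz":[-10,-10,-35],"roll":0,"grip":0}])

```text
time_s: 29.27
position: [0.401, 0.1484, 0.1463]
tcp_rot: [[-0.867, 0.499, -0.005], [0.499, 0.867, -0.0], [0.004, -0.003, -1.0]]
force: [0.9, -0.2, -1.0]
opening: 0.006
grasp_force: 0.0
```

Call:
move_arm(increments=[{"xyz":[-25,-15,-33],"roll":0,"grip":0},{"xyz":[-25,-15,-33],"roll":0,"grip":0},{"xyz":[-25,-15,-33],"roll":0,"grip":0},{"xyz":[-25,-20,-26],"roll":0,"grip":0},{"xyz":[0,0,0],"roll":0,"grip":0}])

```text
time_s: 29.68
position: [0.462, 0.0403, 0.2715]
tcp_rot: [[-0.863, 0.505, 0.016], [0.505, 0.863, -0.005], [-0.017, 0.004, -1.0]]
force: [0.9, 0.1, 0.2]
opening: 0.004
grasp_force: 0.0
```

Call:
move_arm(increments=[{"xyz":[-15,-15,-30],"roll":0,"grip":0},{"xyz":[-10,-10,-20],"roll":0,"grip":0},{"xyz":[0,0,0],"roll":0,"grip":0},{"xyz":[0,0,0],"roll":0,"grip":0}])

```text
time_s: 30.02
position: [0.4649, 0.0107, 0.3162]
tcp_rot: [[-0.864, 0.503, 0.002], [0.503, 0.865, -0.0], [-0.002, 0.001, -1.0]]
force: [-0.5, 1.0, -0.7]
opening: 0.004
grasp_force: 0.0
```

```bash
python3 snap.py w15; python3 tab.py w15 .5308 .0439|grep -v "^("; python3 - <<'E'
from h import *
c=np.array([.5308,.0439])
for n in("w6","w15"):
    f=np.load(n+".npz"); K,D,W,d,im=[f[k] for k in("K","D","W","d","im")]; P=cloud(K,D,W,d,d>0); q=P[:,:2]-c; r=np.hypot(*q.T); a=np.degrees(np.arctan2(q[:,1],q[:,0]))
    k=(r>.112)&(r<.18)&(P[:,2]>.0285)&(P[:,2]<.038)&(a>115)&(a<168); A=P[k,:2]
    kp=(r>.112)&(r<.19)&(P[:,2]>.0725)&(P[:,2]<.08)&(a>110)&(a<168); p=P[kp,:2]
    u,s,vt=np.linalg.svd(A-A.mean(0),full_matrices=False); v=vt[0]*np.sign(vt[0,1])
    print(n,"arm",np.degrees(np.arctan2(v[1],v[0])).round(1),A.mean(0).round(4),"pin",(p.min(0)+p.max(0))/2,p.mean(0),kp.sum())
print(bot.read_state()["force"])
E
```

```text
30.0667 [0.4638 0.0114 0.315 ] [[0.503, 0.823, 0.265, 0.391], [0.864, -0.479, -0.154, 0.053], [0.0, 0.307, -0.952, 0.478], [0.0, 0.0, 0.0, 1.0]]
78
axis [0.5301 0.0441] res 0.0007
handle px 62
handle [ 0.5882 -0.018 ] 0.0851 -46.94
box 2210 [494.7 104.3] [67.6 48.3] 30.5 rad 0.0698 ang 120.51
box 1972 [495.8 -17. ] [46.9 67.6] 60.4 rad 0.0701 ang -119.27
box 1767 [599.5  44.2] [51.3 67. ] 0.5 rad 0.0694 ang 0.04
plate z 0.0296
w6 arm 60.0 [0.4195 0.1218] pin [0.42291219 0.15099203] [0.42301282 0.15103124] 60
w15 arm 41.7 [0.4259 0.1161] pin [0.43967088 0.14244997] [0.43949371 0.1421708 ] 77
[-0.41815034 -0.13016298 -0.35268887]
```

```bash
python3 -c "
from rig import bot
print(bot.hand_in())"
```

```text
the job is handed in; nothing more can be done
None
```

I handed the job in at about 30 s, and the hand-in call gave no verdict. The stone box lies flat in the seat and the seat is within about 1° of the index. The pawl is pushed to its hard stop in the notch, at about 0.35 rad plus its unknown starting angle; the limit is 0.35. The lamp head is undisturbed and the arm is clear of everything. The arm could not lean in under the lamp, so I pushed the handle for the first 70° and then one of the fixed boxes for the last 55°.

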